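# Dry a batch of pressed pucks

## Task

Shut the dryer's purge valve with its quarter-turn lever, then move every pressed puck from the press's catch tray into the drying tray, lying flat on its floor. Keeping the valve shut, slide the loaded tray by its grip fully home against the back of the dryer, and only then turn the valve fully open again; leave the other things on the bench where they are.

Things in the scene. Friction and masses are not known exactly. Their poses are not given: they have to be found in the camera images.
- dryer: fixed white bench dryer, clear roof 88 mm up, housing behind. Origin: on the bench under the middle of the slot chamber; +x is the way the tray slides in. Mouth face at x = -80 mm, back stop at +80; 137 mm wide inside, 78 mm high; floor 6 mm above the bench, starting (a step) at x = -115. Two 36 mm high guides flare from 137 mm apart at the face to about 175 at x = -115
- dryer_stop (a point): middle of the back stop at the height of the chamber floor, axes as the dryer's; where the tray's nose is when it is fully home
- purge_lever (a joint): purge valve beside the mouth: flat steel lever 12 mm wide, 18 mm tall, reaching 75 mm from its upright axis on a brass valve. 0 = shut (square to the pipe, pointing to the dryer's -y), 1.571 = fully open (in line with the pipe, pointing to the dryer's -x). Stops at both ends; stays where left; about 2 N at its end turns it
- lever_hinge (a point): on the lever's upright turning axis, at the height of the lever's top (98 mm above the bench); fixed to the dryer, axes as the dryer's, at x = -85, y = -125 mm
- lever_tip (a point): on top of the lever, 60 mm out from its axis (the lever ends at 75 mm; its underside is 80 mm above the bench)
- tray: loose steel drying tray, 0.3 kg: pan 150 (x) x 130 (y) mm, floor 3 mm thick, rim 3 mm thick, 9 mm high. Origin: underside of the pan's centre; +x points to its nose, which enters the dryer first. A 60 mm wide, 3 mm thick tongue runs from the pan to an upright grip plate centred at x = -160 mm: 10 mm thick in x, 60 wide in y, 45 high; it stays outside the dryer
- tray_nose (a point): middle of the pan's nose edge (x = +75 mm of the tray), at its underside
- tray_grip (a point): middle of the grip plate's top edge, 45 mm above the tray's underside
- press: fixed blue hand press with a shallow steel catch tray. Origin: on the bench under the middle of the catch tray, which is 176 (x) x 200 (y) mm, floor 3 mm thick, rim 3 mm thick and 9 mm high. The machine, 300 mm tall with a lever to 530 mm, stands from x = 240 mm on; a sloping chute ends over the tray's edge
- die: spare steel pressing die on the bench, stepped round, 52 mm diameter, 40 mm tall; leave alone
- beaker: empty glass beaker, 60 mm diameter, 75 mm tall; leave alone
- reagent: amber bottle, 60 mm diameter, 130 mm tall; leave alone
- dish: white porcelain dish, 80 mm diameter, 22 mm tall; leave alone
- wrench: steel wrench, 150 mm long, lying on the bench; leave alone
- puck0: pressed ceramic puck, an off-white plain disc 28 mm in diameter, 16 mm thick, 25 g, lying flat in the catch tray at the start (four to six are present). Origin: centre of its underside, z its axis
- puck1: pressed ceramic puck, an off-white plain disc 28 mm in diameter, 16 mm thick, 25 g, lying flat in the catch tray at the start (four to six are present). Origin: centre of its underside, z its axis
- puck2: pressed ceramic puck, an off-white plain disc 28 mm in diameter, 16 mm thick, 25 g, lying flat in the catch tray at the start (four to six are present). Origin: centre of its underside, z its axis
- puck3: pressed ceramic puck, an off-white plain disc 28 mm in diameter, 16 mm thick, 25 g, lying flat in the catch tray at the start (four to six are present). Origin: centre of its underside, z its axis
- puck4: pressed ceramic puck, an off-white plain disc 28 mm in diameter, 16 mm thick, 25 g, lying flat in the catch tray at the start (four to six are present). Origin: centre of its underside, z its axis
- puck5: pressed ceramic puck, an off-white plain disc 28 mm in diameter, 16 mm thick, 25 g, lying flat in the catch tray at the start (four to six are present). Origin: centre of its underside, z its axis
Mind the look-alikes: they are no part of the job. What is shaped like the puck0 but blue or pink is not meant.

How it is judged:
On the way, in this order (a step that is already met when the one before it is completed fails the run):
1. the purge valve is shut (value of joint purge_lever below 0.12 rad), for 0.2 s.
2. every puck lies flat in the drying tray, valve still shut (x of puck0 in the frame of tray between -0.066 and 0.066 m and y of puck0 in the frame of tray between -0.056 and 0.056 m and z of puck0 in the frame of tray between -0.002 and 0.008 m and angle between each of puck0, puck1, puck2, puck3, puck4, puck5's own z axis and vertical below 0.2 rad and x of puck1 in the frame of tray between -0.066 and 0.066 m and y of puck1 in the frame of tray between -0.056 and 0.056 m and z of puck1 in the frame of tray between -0.002 and 0.008 m and x of puck2 in the frame of tray between -0.066 and 0.066 m and y of puck2 in the frame of tray between -0.056 and 0.056 m and z of puck2 in the frame of tray between -0.002 and 0.008 m and x of puck3 in the frame of tray between -0.066 and 0.066 m and y of puck3 in the frame of tray between -0.056 and 0.056 m and z of puck3 in the frame of tray between -0.002 and 0.008 m and x of puck4 in the frame of tray between -0.066 and 0.066 m and y of puck4 in the frame of tray between -0.056 and 0.056 m and z of puck4 in the frame of tray between -0.002 and 0.008 m and x of puck5 in the frame of tray between -0.066 and 0.066 m and y of puck5 in the frame of tray between -0.056 and 0.056 m and z of puck5 in the frame of tray between -0.002 and 0.008 m and value of joint purge_lever below 0.12 rad), for 0.2 s.
3. the loaded tray is fully home in the dryer, valve still shut (all of step 2 and x of tray_nose in the frame of dryer_stop above -0.01 m and y of tray_nose in the frame of dryer_stop between -0.01 and 0.01 m and z of tray_nose in the frame of dryer_stop between -0.004 and 0.006 m and angle between the x axis of tray and the x axis of dryer, either way round below 0.08 rad), for 0.2 s.
4. the purge valve is fully open (value of joint purge_lever above 1.45 rad), for 0.2 s.
At the end, for the whole second after the job is handed in: tray's nose within 10 mm of the back stop, the tray square in the slot (within 0.08 rad) and on its floor; every puck present flat on the tray's floor inside its rim (tilt under 0.2 rad); valve lever past 1.45 rad (open); everything at rest (x of tray_nose in the frame of dryer_stop above -0.01 m and y of tray_nose in the frame of dryer_stop between -0.01 and 0.01 m and z of tray_nose in the frame of dryer_stop between -0.004 and 0.006 m and angle between the x axis of tray and the x axis of dryer, either way round below 0.08 rad and x of puck0 in the frame of tray between -0.066 and 0.066 m and y of puck0 in the frame of tray between -0.056 and 0.056 m and z of puck0 in the frame of tray between -0.002 and 0.008 m and angle between each of puck0, puck1, puck2, puck3, puck4, puck5's own z axis and vertical below 0.2 rad and x of puck1 in the frame of tray between -0.066 and 0.066 m and y of puck1 in the frame of tray between -0.056 and 0.056 m and z of puck1 in the frame of tray between -0.002 and 0.008 m and x of puck2 in the frame of tray between -0.066 and 0.066 m and y of puck2 in the frame of tray between -0.056 and 0.056 m and z of puck2 in the frame of tray between -0.002 and 0.008 m and x of puck3 in the frame of tray between -0.066 and 0.066 m and y of puck3 in the frame of tray between -0.056 and 0.056 m and z of puck3 in the frame of tray between -0.002 and 0.008 m and x of puck4 in the frame of tray between -0.066 and 0.066 m and y of puck4 in the frame of tray between -0.056 and 0.056 m and z of puck4 in the frame of tray between -0.002 and 0.008 m and x of puck5 in the frame of tray between -0.066 and 0.066 m and y of puck5 in the frame of tray between -0.056 and 0.056 m and z of puck5 in the frame of tray between -0.002 and 0.008 m and value of joint purge_lever above 1.45 rad and linear speed of each of tray, puck0, puck1, puck2, puck3, puck4, puck5 below 0.02 m/s); the robot touches nothing.
It fails at once if another thing on the bench was pushed more than 40 mm (distance of any of die, beaker, reagent, dish, wrench from where it was at the start of the episode above 0.04 m).
Of puck0, puck1, puck2, puck3, puck4, puck5 only 4 to 6 are there at a start; the rules pass over those that are not, and their reading is None.
At some moment in a run one of puck0, puck1, puck2, puck3, puck4, puck5, tray may be knocked a few centimetres aside while the robot is not near it.
Once in a run the grip may slacken for a moment while it holds something.
It also fails if it takes over 200 s, if anything falls off the work surface, if the arm or the gripper's body presses on something with over 40 N, if the wrist force passes 120 N, or if a joint passes its speed limit or range.

## Robot

A 7-joint arm with a two-finger parallel gripper is mounted at the origin on the work surface. World frame = base frame: x ahead of the robot, y to its left, z up, the work surface at z = 0. Lengths are in m, angles in rad, forces in N, time in s.
With the tool pointing down it reaches from about 0.4 to 0.85 m from the base axis. Payload 4.5 kg.
Tool frame: the origin (TCP) lies on the centre line of the jaws, within the pads' length; the fingertips stand 11 mm ahead of it and the grasp point (between the pads) lies 8 mm behind it; z points along the fingers, x is the direction in which the jaws open and shut, and the axes are right-handed (so a half turn about z gives the same grasp; the last joint's range is limited). The gripper opens to 88 mm and grips with 3 to 60 N. Pads are 18 mm wide; open, the fingers measure 123 mm over their backs; the gripper's body (75 mm by 187 mm) begins 45 mm behind the grasp point.
Start: joints at [-1.238, 0.689, -0.195, 1.565, 0.157, 0.902, -0.215], TCP at [0.184, 0.597, 0.25] pointing down, gripper open.
Joint ranges: [-3.01, 3.01], [-0.46, 2.08], [-1.47, 1.51], [0.13, 2.56], [-1, 4.14], [0.04, 2.09], [-2.66, 2.66]. Speed limits (rad/s): [2.57, 2.57, 3.14, 3.14, 3.14, 3.14, 3.14].

## Interface

Orientations are given as a unit quaternion [x, y, z, w].
In Python, from plant import r, vision, order, nets gives the robot as it stands.
- The arm moves only by the tool send_rows, never from a script. Its argument "series" is a list of rows, each an object with "delta_pos": the shift along the tool's x, y, z in cm, a list of three; "turn": the turn about the tool's z in degrees; "jaw": the closure, from 0 (fully open) to 1 (shut). In form: [{"delta_pos": [x, y, z], "turn": turn, "jaw": jaw}, ...]. A call has 1 to 8 rows; each row is the pose to reach, as a shift and turn from the pose commanded when the call began, along the tool's axes at that moment; what a row does not reach only later rows make up. A row lasts 1/12 s, in which the tool goes at most 41.7 mm and 7.16 degrees, less where a joint would pass 70% of its speed; a pose out of reach is approached as far as the arm can. A call with a gripper value outside its range is refused whole. The fingers move at their own pace and stop on an object; "force" is the grip in N (left out, the last holds). Time passes only in rows, so rows that repeat a pose let the fingers close. It gives the time, the measured TCP pose, the force and the opening at its end, in the units of the state.
- r.get_state(): the state, without advancing time (a new reading comes with each control period).
- vision.snapshot(name): name is "scene" or "top" or "wrist"; returns the picture (400x640x3 uint8, blue, green, red); there is no depth.
- vision.camera_params(name): a dict with "intrinsics" (3x3 intrinsics, pixels), "extrinsics" (4x4, takes a point from world to camera coordinates). Camera axes: x right, y down, z forward; pixel columns grow to the right and rows downward; lengths in m; the calibration is good to about 2 mm. A picture is of the moment at which its call begins: read the wrist's pose just before it. camera_params takes no time and is no camera call; for the wrist camera it gives the pose at the moment of the call.
- order.finish_job(): hands the job in, once; it reports no verdict.
Trained networks look in the newest picture that a camera, given by its name, has taken for a name from the list of things; names that differ only in an ending like _2 or _b are one class to them, and where a whole thing is asked for, a point or a joint stands for the part that bears it (a point fixed in the world has none). Each returns a list of dicts, best first, with "score" (0 to 1); they miss things now and then, are a little off and sometimes report something else, mostly with a low value. They report only what shows in the picture. A call takes as long as a camera call. They do not tell look-alikes from the thing itself.
- nets.boxes_of(camera, label): "location" ([row, column] as shares, 0 to 1, of the picture: columns of its width, rows of its height, amid what is visible of it).
- nets.trace(camera, label): "region" (400x640 bool, what is visible of it) and "location" ([row, column] as shares, 0 to 1, of the picture: columns of its width, rows of its height, amid what is visible of it).
The state is a dict: "clock": time; "q": joint angles; "qd": joint speeds; "joint_torque": joint torques, N m; "tool_pos": TCP position; "eef_rot": TCP orientation; "contact_force": force on the tool from outside, world axes, zero at the start; "moment": the same for the moment, N m; "opening": opening from 0.0 (shut) to 1.0 (fully open).
Only numpy, scipy, OpenCV 4.12 (cv2) and the standard library are available. Lean on these libraries where they do the work, as an engineer would, in place of code of your own. Each camera call takes 0.05 s, during which the arm holds its last target.

## Working session

There is one attempt and no reset: what is moved stays moved. The work goes in short steps, Python scripts to look and compute and a tool call to move; the robot and the scene stay as the last step left them, time stands still between calls to the robot, and variables do not carry over. Pictures are saved under pics/ and viewed, and the job is handed in when it is done.

Besides the shell and the picture viewer there is one more tool, called as name(argument=value, ...) on one line, values as JSON. send_rows: Moves the arm, as the interface text tells. Its arguments: {"type":"object","properties":{"series":{"type":"array"},"force":{"type":"number"}},"required":["series"]}

```bash
ls; mkdir -p pics; python3 - <<'E'
from plant import r, vision, order, nets
import cv2
print(r.get_state())
for n in ("scene","top","wrist"):
    im=vision.snapshot(n); cv2.imwrite(f"pics/{n}0.png",im)
    p=vision.camera_params(n); print(n,p)
E
```

```text
pics
{'clock': 0.0, 'q': array([-1.23815945,  0.68999671, -0.19448699,  1.56634928,  0.15728265,
        0.90250806, -0.21507411]), 'qd': array([ 0.00152354,  0.00178638,  0.00040029, -0.00143147,  0.00036714,
        0.0006679 ,  0.00043056]), 'joint_torque': array([-1.17803256e-05, -5.27550566e+01, -1.26714293e+00, -1.53428668e+01,
       -5.27574169e-02,  6.55233976e-03,  1.53758674e-04]), 'tool_pos': array([0.18387955, 0.59668776, 0.24889999]), 'eef_rot': array([ 8.04466240e-01,  5.93997636e-01, -7.09811301e-04,  6.11048584e-04]), 'contact_force': array([ 0.71669259,  0.10292952, -0.36778887]), 'moment': array([ 0.05880427, -0.03757771, -0.00973742]), 'opening': 1.0011982771222314}
scene {'intrinsics': array([[456.13349485,   0.        , 322.18045065],
       [  0.        , 456.13349485, 203.07864373],
       [  0.        ,   0.        ,   1.        ]]), 'extrinsics': array([[ 0.80464574,  0.59337732,  0.0211799 , -0.46519105],
       [ 0.33459002, -0.42367336, -0.84175436, -0.09234906],
       [-0.49050458,  0.68440065, -0.53944509,  1.42280917],
       [ 0.        ,  0.        
[... 296 characters left out ...]
252,  0.01590321, -0.11365911,  0.56028657],
       [ 0.11397763,  0.02080375, -0.99326548,  1.30314645],
       [ 0.        ,  0.        ,  0.        ,  1.        ]])}
wrist {'intrinsics': array([[294.80998595,   0.        , 321.29065898],
       [  0.        , 294.80998595, 199.01596353],
       [  0.        ,   0.        ,   1.        ]]), 'extrinsics': array([[ 2.94603080e-01,  9.55619351e-01, -8.25708610e-04,
        -6.24797663e-01],
       [ 9.03994026e-01, -2.78407403e-01,  3.24475144e-01,
        -4.43147370e-02],
       [ 3.09844843e-01, -9.63378124e-02, -9.45893862e-01,
         3.91202381e-01],
       [ 0.00000000e+00,  0.00000000e+00,  0.00000000e+00,
         1.00000000e+00]])}
```

View pics/top0.png

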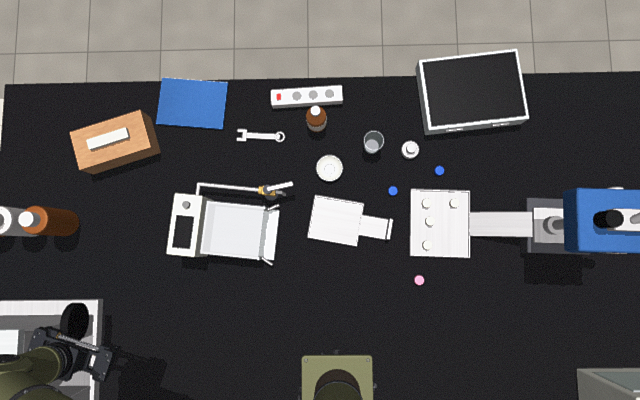

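View pics/scene0.png

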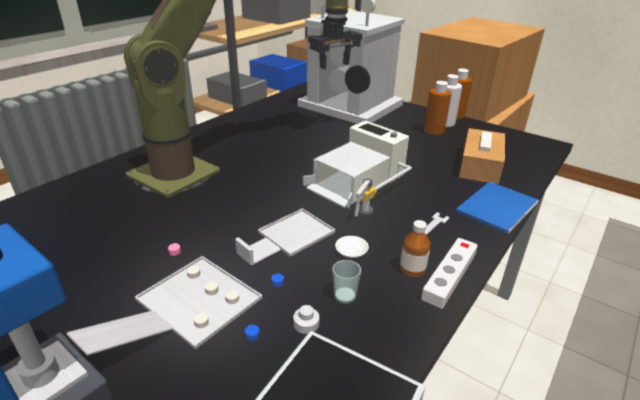

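View pics/wrist0.png

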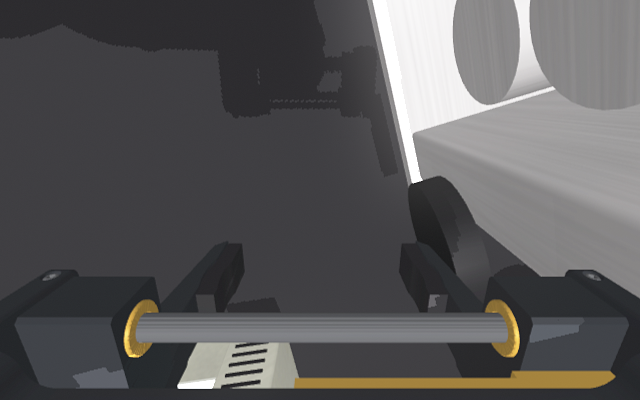

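```bash
cat > h.py <<'E'
from plant import r, vision, order, nets
import cv2, numpy as np
from scipy.spatial.transform import Rotation as R
def px2w(cam,u,v,z,P=None):
    P=P or vision.camera_params(cam)
    K,E=P["intrinsics"],P["extrinsics"]
    d=E[:3,:3].T@np.linalg.solve(K,[u,v,1]); o=-E[:3,:3].T@E[:3,3]
    return o+d*(z-o[2])/d[2]
def w2px(cam,p,P=None):
    P=P or vision.camera_params(cam)
    q=P["extrinsics"][:3,:3]@np.asarray(p)+P["extrinsics"][:3,3]
    q=P["intrinsics"]@q; return q[:2]/q[2]
def crop(im,x0,y0,x1,y1,s,name):
    c=cv2.resize(im[y0:y1,x0:x1],None,fx=s,fy=s,interpolation=cv2.INTER_CUBIC); cv2.imwrite("pics/"+name,c)
def pose():
    s=r.get_state(); return s,np.array(s["tool_pos"]),R.from_quat(s["eef_rot"])
def go(x,y,z,ang=None):
    """world target -> delta in tool axes cm, turn deg. ang = world yaw of tool x axis (deg), mod 180"""
    s,p,Q=pose()
    d=Q.inv().apply(np.array([x,y,z])-p)*100
    t=None
    X=Q.as_matrix()[:,0]; a=np.degrees(np.arctan2(X[1],X[0]))
    if ang is not None:
        # tool z down: positive turn about tool z reduces world yaw
        t=(a-ang+90)%180-90
    print("delta",d.round(2),"turn",None if t is None else round(t,1),"yaw",a.round(1),"tcp",p.round(4),"q7",round(s["q"][6],2),"t",s["clock"])
E
python3 - <<'E'
from h import *
im=cv2.imread("pics/top0.png")
crop(im,150,140,480,290,2.4,"c1.png")
for n,lab in ((u,l) for u in("top",) for l in("tray","dryer","press","puck0","purge_lever","die")):
    for d in nets.boxes_of(n,lab): print(lab,round(d["score"],2),(np.array(d["location"])[::-1]*[640,400]).round(1))
E
```

```text
tray 0.7 [340.8 222.8]
dryer 0.73 [223.5 227.2]
press 0.83 [544.2 224.9]
press 0.67 [342.7 223.5]
puck0 0.64 [428.9 201.6]
puck0 0.53 [418.7 282. ]
puck0 0.46 [425.4 245.1]
puck0 0.42 [438. 169.]
puck0 0.2 [407.7 148.4]
purge_lever 0.55 [273.6 186.7]
die 0.78 [413.3 151.9]
```

View pics/c1.png

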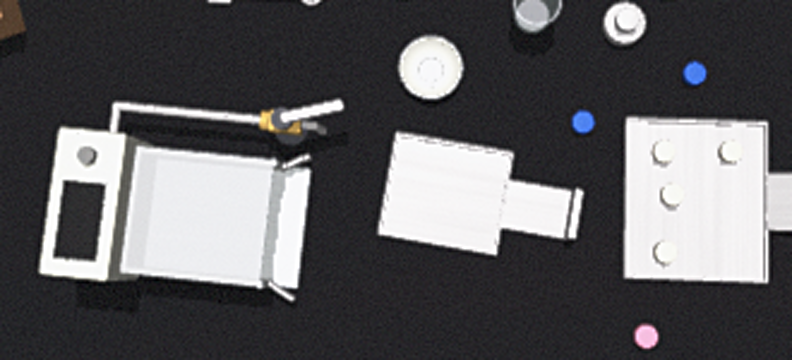

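```bash
python3 - <<'E'
from h import *
im=cv2.imread("pics/top0.png")
crop(im,160,170,310,280,5.3,"c2.png")
f=lambda x,y,z:print((x,y),px2w("top",150+x/2.4,140+y/2.4,z).round(4))
print("pucks")
for c in((662,152),(729,152),(671,195),(664,251)): f(*c,.019)
print("tray corners (rim top .009) nose-l,nose-r, tail..")
for c in((397,132),(379,236),(513,151),(497,254)): f(*c,.009)
print("grip top");f(578,190,.045);f(572,238,.045)
print("floor front"); f(311,168,.006);f(297,290,.006)
print("hinge,tip"); f(283,120,.098);f(340,104,.098)
E
```

```text
pucks
(662, 152) [ 0.5395 -0.275   0.019 ]
(729, 152) [ 0.5382 -0.358   0.019 ]
(671, 195) [ 0.4857 -0.284   0.019 ]
(664, 251) [ 0.4168 -0.2726  0.019 ]
tray corners (rim top .009) nose-l,nose-r, tail..
(397, 132) [0.5711 0.0555 0.009 ]
(379, 236) [0.4403 0.0796 0.009 ]
(513, 151) [ 0.5446 -0.0905  0.009 ]
(497, 254) [ 0.4159 -0.0674  0.009 ]
grip top
(578, 190) [ 0.492  -0.1658  0.045 ]
(572, 238) [ 0.4338 -0.1567  0.045 ]
floor front
(311, 168) [0.5273 0.165  0.006 ]
(297, 290) [0.3746 0.183  0.006 ]
hinge,tip
(283, 120) [0.5769 0.1875 0.098 ]
(340, 104) [0.595  0.1197 0.098 ]
```

View pics/c2.png

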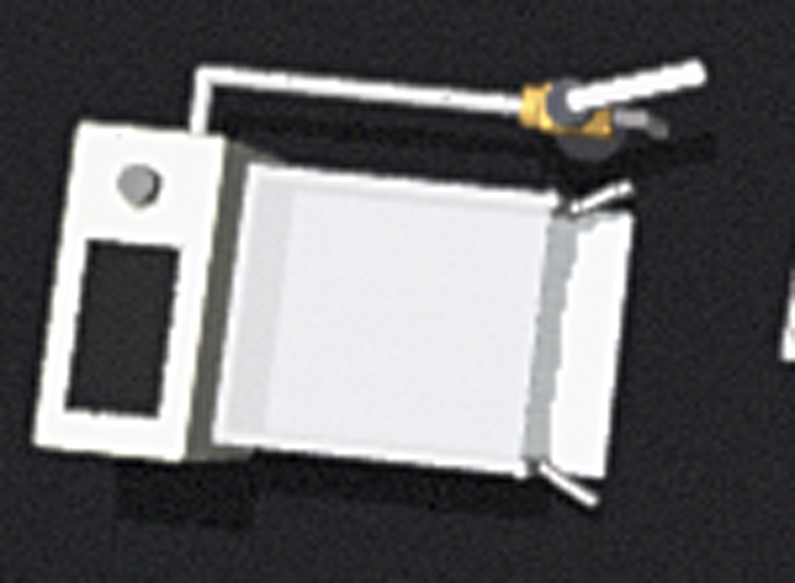

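```bash
python3 - <<'E'
from h import *
f=lambda x,y,z:px2w("top",160+x/5.3,170+y/5.3,z)
fl=f(558,200,.088);fr=f(525,473,.088);bl=f(255,165,.088);br=f(212,440,.088)
gl=f(632,213,.006);gr=f(605,478,.006)
for a in (fl,fr,bl,br,gl,gr): print(a.round(4))
def yaw(v): return np.degrees(np.arctan2(v[1],v[0]))
print("y axis from roof front",yaw(fr-fl)-90,"back",yaw(br-bl)-90,"side",yaw(bl-fl),yaw(br-fr),"floor",yaw(gr-gl)-90)
print("wid",np.linalg.norm(fr-fl),np.linalg.norm(gr-gl))
for th in (83.5,):
    c,s=np.cos(np.radians(th)),np.sin(np.radians(th)); Rm=np.array([[c,-s],[s,c]])
    o1=((fl+fr)/2)[:2]+Rm@[.08,0]; o2=((gl+gr)/2)[:2]+Rm@[.115,0]
    print(o1,o2); o=(o1+o2)/2; hw=o+Rm@[-.085,-.125]; print("hinge",hw,"meas",f(572,98,.098),"tip",f(700,74,.098))
    print("stop",o+Rm@[.08,0])
E
```

```text
[0.5273 0.1965 0.088 ]
[0.3817 0.214  0.088 ]
[0.5488 0.3611 0.088 ]
[0.4013 0.3819 0.088 ]
[0.5268 0.166  0.006 ]
[0.3765 0.1817 0.006 ]
y axis from roof front 83.15072242802393 back 81.96234634967567 side 82.53114971836895 83.3256140994762 floor 84.02631261150228
wid 0.1466572876880752 0.15107734264345732
[0.46351469 0.28469846] [0.46466662 0.28814849]
hinge [0.57866486 0.18781947] meas [0.58124875 0.18749357 0.098     ] tip [0.59312567 0.11851662 0.098     ]
stop [0.47314691 0.36590923]
```

```bash
python3 - <<'E'
from h import *
go(.59,.13,.25,10.4)
E
```

```text
delta [-3.271e+01  5.256e+01 -3.000e-02] turn 62.5 yaw 72.9 tcp [0.1839 0.5973 0.2497] q7 -0.22 t 0.45
```

send_rows(series=[{"delta_pos": [-32.7,52.6,0],"turn": 62.5,"jaw": 0.6},{"delta_pos": [-32.7,52.6,0],"turn": 62.5,"jaw": 0.6},{"delta_pos": [-32.7,52.6,0],"turn": 62.5,"jaw": 0.6},{"delta_pos": [-32.7,52.6,0],"turn": 62.5,"jaw": 0.6},{"delta_pos": [-32.7,52.6,0],"turn": 62.5,"jaw": 0.6},{"delta_pos": [-32.7,52.6,0],"turn": 62.5,"jaw": 0.6},{"delta_pos": [-32.7,52.6,0],"turn": 62.5,"jaw": 0.6},{"delta_pos": [-32.7,52.6,0],"turn": 62.5,"jaw": 0.6}])

```text
clock: 1.12
tool_pos: [0.4038, 0.3443, 0.2501]
eef_rot: [0.991, 0.133, 0.0, -0.0]
contact_force: [1.1, 0.5, 0.3]
opening: 0.422
```

```bash
python3 - <<'E'
from h import *
go(.59,.13,.2,10.4)
print(r.get_state()["opening"])
E
```

```text
delta [12.33 25.58  5.  ] turn 4.8 yaw 15.2 tcp [0.4038 0.3443 0.2501] q7 -0.48 t 1.1167
0.4215554209835773
```

send_rows(series=[{"delta_pos": [12.3,25.6,5],"turn": 4.8,"jaw": 0.6},{"delta_pos": [12.3,25.6,5],"turn": 4.8,"jaw": 0.6},{"delta_pos": [12.3,25.6,5],"turn": 4.8,"jaw": 0.6},{"delta_pos": [12.3,25.6,5],"turn": 4.8,"jaw": 0.6},{"delta_pos": [12.3,25.6,5],"turn": 4.8,"jaw": 0.6},{"delta_pos": [12.3,25.6,5],"turn": 4.8,"jaw": 0.6},{"delta_pos": [12.3,25.6,5],"turn": 4.8,"jaw": 0.6},{"delta_pos": [12.3,25.6,5],"turn": 4.8,"jaw": 0.6}])

```text
clock: 1.78
tool_pos: [0.5948, 0.1221, 0.1987]
eef_rot: [0.996, 0.088, 0.001, 0.003]
contact_force: [-0.3, -0.3, -0.6]
opening: 0.402
```

```bash
python3 - <<'E'
from h import *
im=vision.snapshot("wrist"); cv2.imwrite("pics/w1.png",im)
go(.59,.13,.092,10.4)
for n,p in (("hinge",(.579,.188,.098)),("tip60",(.579+.0108,.188-.059,.098)),("end",(.5925,.114,.098))): print(n,w2px("wrist",p))
np.save("w1.npy",vision.camera_params("wrist"),allow_pickle=True)
E
```

```text
delta [-0.18 -0.42 10.7 ] turn -0.1 yaw 10.3 tcp [0.5924 0.1265 0.199 ] q7 -0.08 t 1.8333
hinge [318.22158555 127.82080387]
tip60 [318.58598176 200.3586754 ]
end [318.61750086 217.00889784]
```

View pics/w1.png

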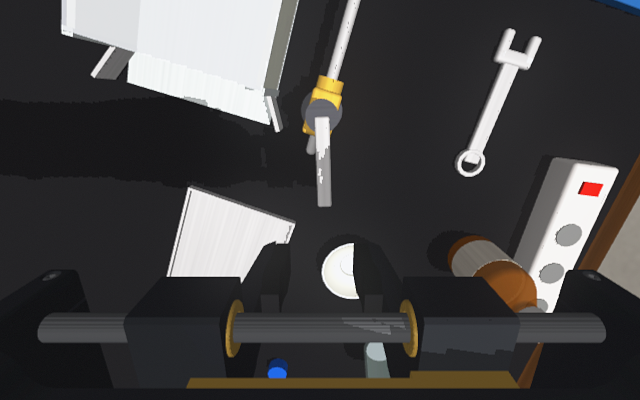

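```bash
python3 - <<'E'
from h import *
P=np.load("w1.npy",allow_pickle=True).item()
for uv in ((321,118),(324,206)):print(px2w("wrist",*uv,.098,P).round(4))
# dryer: roof front corner / guides visible
go(.59,.13,.092,10.4)
E
```

```text
[0.5798 0.1957 0.098 ]
[0.5952 0.1248 0.098 ]
delta [-0.18 -0.42 10.7 ] turn -0.1 yaw 10.3 tcp [0.5924 0.1265 0.199 ] q7 -0.08 t 1.8333
```

```bash
python3 - <<'E'
from h import *
P=vision.camera_params("wrist")
im=vision.snapshot("wrist"); cv2.imwrite("pics/w2.png",im)
go(.59,.13,.092,10.4)
crop(im,50,0,400,240,2.2,"w2c.png")
np.save("w2.npy",P,allow_pickle=True)
E
```

```text
delta [-7.000e-02 -1.000e-02  1.072e+01] turn 0.1 yaw 10.5 tcp [0.5907 0.1301 0.1992] q7 -0.08 t 1.8833
```

View pics/w2c.png

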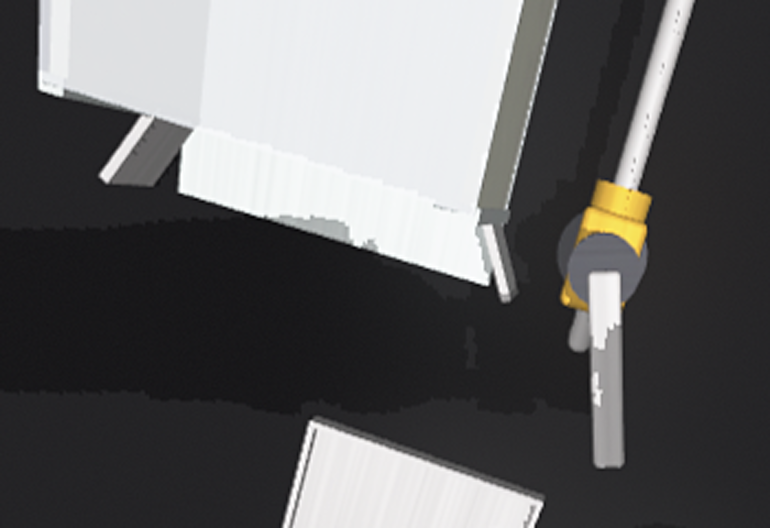

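```bash
python3 - <<'E'
from h import *
P=np.load("w2.npy",allow_pickle=True).item()
f=lambda x,y,z,n="":print(n,px2w("wrist",50+x/2.2,y/2.2,z,P).round(4))
f(603,272,.098,"hinge end");f(609,467,.098,"end")
f(40,88,.088,"roof l");f(507,212,.088,"roof r")
f(180,192,.006,"fl");f(488,285,.006,"fr")
f(103,180,.036,"gl");f(508,299,.036,"gr")
f(313,420,.009,"tray l");f(541,497,.009,"tray r")
E
```

```text
hinge end [0.5829 0.1919 0.098 ]
end [0.5987 0.1196 0.098 ]
roof l [0.3853 0.2166 0.088 ]
roof r [0.5456 0.2055 0.088 ]
fl [0.382  0.1851 0.006 ]
fr [0.5304 0.1683 0.006 ]
gl [0.3677 0.1865 0.036 ]
gr [0.5444 0.1677 0.036 ]
tray l [0.4492 0.0835 0.009 ]
tray r [0.5735 0.0612 0.009 ]
```

```bash
python3 - <<'E'
from h import *
s,p,Q=pose();print(p,s["qd"].round(3))
P=vision.camera_params("wrist")
im2=vision.snapshot("wrist"); cv2.imwrite("pics/w3.png",im2)
im=cv2.imread("pics/w2.png")
print(cv2.phaseCorrelate(np.float32(cv2.cvtColor(im[:230],6)),np.float32(cv2.cvtColor(im2[:230],6))))
print(P["extrinsics"]-np.load("w2.npy",allow_pickle=True).item()["extrinsics"])
np.save("w3.npy",P,allow_pickle=True)
t=vision.snapshot("top"); cv2.imwrite("pics/t1.png",t); crop(t,160,150,420,290,3,"t1c.png")
E
```

```text
[0.59072959 0.13010352 0.19924453] [-0.054 -0.02  -0.053  0.021 -0.012 -0.    -0.004]
((1.1375122812127074, 4.484744085618473), 0.6739416027069092)
[[-8.07406678e-04  4.39969470e-03 -8.69785753e-04  1.06171933e-03]
 [ 4.60126915e-03 -6.95416449e-05 -2.60732410e-03  1.36366246e-03]
 [ 1.54262687e-04  2.68038958e-03 -8.98991029e-04  1.23274417e-03]
 [ 0.00000000e+00  0.00000000e+00  0.00000000e+00  0.00000000e+00]]
```

View pics/t1c.png

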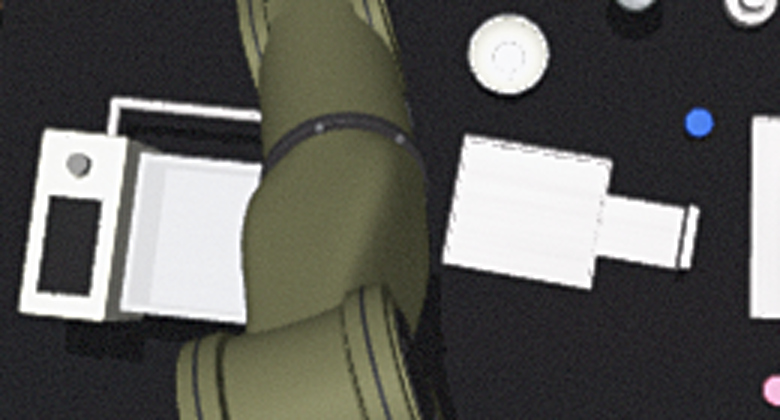

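```bash
python3 - <<'E'
from h import *
P=np.load("w3.npy",allow_pickle=True).item()
im=cv2.imread("pics/w3.png")
crop(im,50,0,400,240,2.2,"w3c.png")
pp=vision.camera_params("wrist")
im4=vision.snapshot("wrist")
print(cv2.phaseCorrelate(np.float32(cv2.cvtColor(im[:230],6)),np.float32(cv2.cvtColor(im4[:230],6))))
E
```

```text
((1.1261858175836323, 4.108617623463118), 0.6268476720650991)
```

View pics/w3c.png

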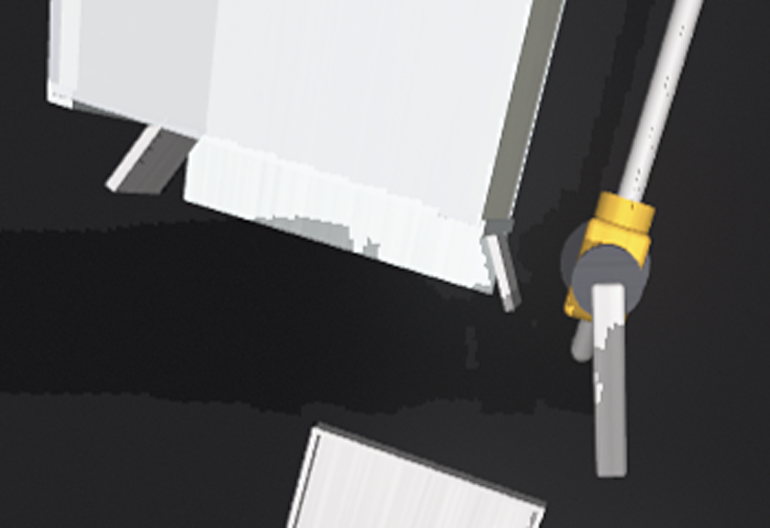

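```bash
python3 - <<'E'
from h import *
prev=None
for i in range(5):
    s,p,Q=pose(); P=vision.camera_params("wrist"); im=vision.snapshot("wrist")
    g=np.float32(cv2.cvtColor(im[:230],6))
    print(s["clock"],p.round(4),s["qd"].round(3)[:4], None if prev is None else cv2.phaseCorrelate(prev,g)[0]); prev=g
cv2.imwrite("pics/w4.png",im); np.save("w4.npy",P,allow_pickle=True); crop(im,50,0,400,240,2.2,"w4c.png")
E
```

```text
2.0333 [0.5891 0.1343 0.1999] [-0.012 -0.005 -0.001  0.001] None
2.0833 [0.5891 0.1344 0.2   ] [-0.003 -0.002  0.006 -0.   ] (-0.02932033414617763, 0.055441780998464196)
2.1333 [0.5892 0.1343 0.2   ] [ 0.002 -0.001  0.008 -0.004] (-0.09864225794319736, -0.17736511298450353)
2.1833 [0.5893 0.134  0.2   ] [ 0.004  0.002  0.008 -0.002] (-0.12120018707355484, -0.27837037403691056)
2.2333 [0.5895 0.1337 0.2   ] [ 0.008  0.004  0.006 -0.002] (-0.09370812701513387, -0.32246912958785856)
```

View pics/w4c.png

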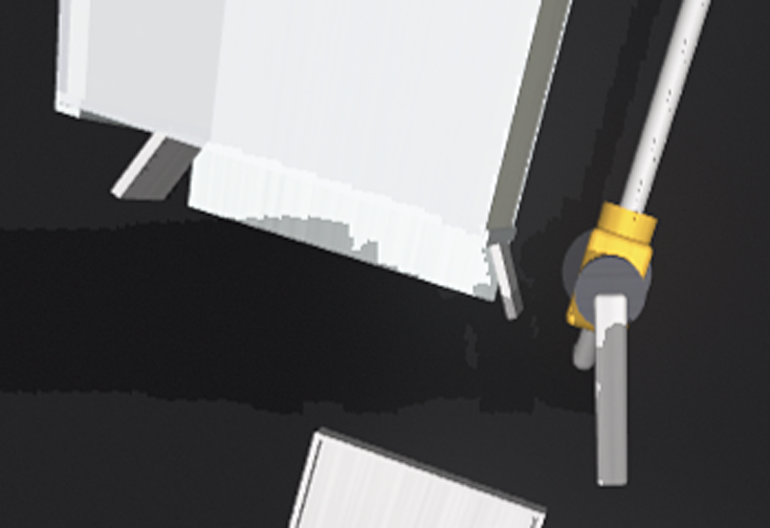

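```bash
python3 - <<'E'
from h import *
P=np.load("w4.npy",allow_pickle=True).item()
f=lambda x,y,z,n="":print(n,px2w("wrist",50+x/2.2,y/2.2,z,P).round(4))
f(611,295,.098,"hinge end");f(612,485,.098,"end")
f(192,207,.006,"fl");f(494,299,.006,"fr")
f(115,195,.036,"gl");f(513,318,.036,"gr")
f(318,432,.009,"tray l");f(543,508,.009,"tray r")
go(.59,.13,.092,10.4)
E
```

```text
hinge end [0.5836 0.192  0.098 ]
end [0.5985 0.1196 0.098 ]
fl [0.3829 0.1848 0.006 ]
fr [0.5305 0.1692 0.006 ]
gl [0.3677 0.1865 0.036 ]
gr [0.5442 0.1667 0.036 ]
tray l [0.4491 0.0833 0.009 ]
tray r [0.5732 0.0622 0.009 ]
delta [-0.02  0.35 10.8 ] turn 0.5 yaw 10.9 tcp [0.5896 0.1334 0.2   ] q7 -0.08 t 2.2833
```

send_rows(series=[{"delta_pos": [0.2,0.1,5],"turn": -0.5,"jaw": 0.6},{"delta_pos": [0.2,0.1,8],"turn": -0.5,"jaw": 0.6},{"delta_pos": [0.2,0.1,10.6],"turn": -0.5,"jaw": 0.6},{"delta_pos": [0.2,0.1,10.6],"turn": -0.5,"jaw": 0.6},{"delta_pos": [0.2,0.1,10.6],"turn": -0.5,"jaw": 0.6}])

```text
clock: 2.7
tool_pos: [0.5913, 0.1319, 0.0931]
eef_rot: [0.995, 0.099, -0.001, 0.0]
contact_force: [0.6, 0.4, 0.4]
opening: 0.399
```

```bash
python3 - <<'E'
from h import *
im=vision.snapshot("wrist"); cv2.imwrite("pics/w5.png",im)
h=np.array([.5815,.190])
for a in (-60,-40,-20,-7,-3):
    go(*(h+.058*np.array([np.cos(np.radians(a)),np.sin(np.radians(a))])),.094,a+90)
print(r.get_state()["contact_force"])
E
```

```text
delta [ 1.9  -0.4   0.07] turn -18.7 yaw 11.3 tcp [0.5927 0.1321 0.0946] q7 -0.07 t 2.75
delta [ 3.66 -1.37  0.07] turn -38.7 yaw 11.3 tcp [0.5927 0.1321 0.0946] q7 -0.07 t 2.75
delta [ 4.99 -2.88  0.07] turn -58.7 yaw 11.3 tcp [0.5927 0.1321 0.0946] q7 -0.07 t 2.75
delta [ 5.54 -4.08  0.07] turn -71.7 yaw 11.3 tcp [0.5927 0.1321 0.0946] q7 -0.07 t 2.75
delta [ 5.66 -4.47  0.07] turn -75.7 yaw 11.3 tcp [0.5927 0.1321 0.0946] q7 -0.07 t 2.75
[ 0.72369909 -0.11653625  0.43600365]
```

View pics/w5.png

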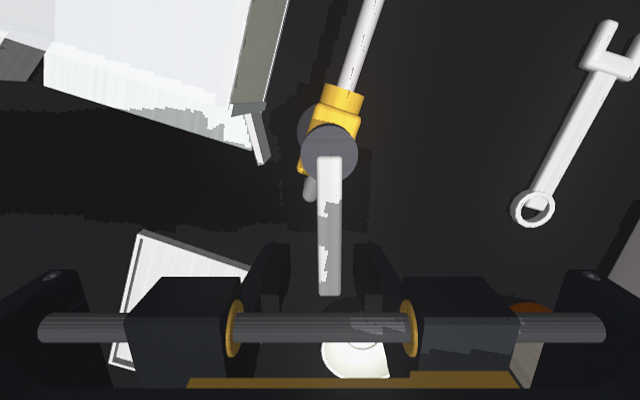

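send_rows(series=[{"delta_pos": [0.6,-0.05,0],"turn": -6,"jaw": 0.74},{"delta_pos": [1.3,-0.2,0],"turn": -12,"jaw": 0.74},{"delta_pos": [1.9,-0.4,0],"turn": -18.7,"jaw": 0.74},{"delta_pos": [2.6,-0.7,0],"turn": -25,"jaw": 0.74},{"delta_pos": [3.2,-1.05,0],"turn": -32,"jaw": 0.74},{"delta_pos": [3.66,-1.37,0],"turn": -38.7,"jaw": 0.74},{"delta_pos": [4.1,-1.8,0],"turn": -45,"jaw": 0.74},{"delta_pos": [4.5,-2.2,0],"turn": -51,"jaw": 0.74}])

```text
clock: 3.42
tool_pos: [0.6337, 0.1607, 0.0966]
eef_rot: [0.855, 0.519, 0.001, 0.002]
contact_force: [0.5, -2.0, 0.2]
opening: 0.265
```

```bash
python3 - <<'E'
from h import *
h=np.array([.5815,.190])
print(r.get_state()["contact_force"])
for a in (-20,-13,-7,-4,-1):
    go(*(h+.058*np.array([np.cos(np.radians(a)),np.sin(np.radians(a))])),.094,a+90)
E
```

```text
[ 0.48760327 -2.01326865  0.15646927]
delta [ 0.95 -0.24  0.25] turn -7.5 yaw 62.5 tcp [0.6337 0.1607 0.0966] q7 0.53 t 3.4167
delta [ 1.64 -0.37  0.25] turn -14.5 yaw 62.5 tcp [0.6337 0.1607 0.0966] q7 0.53 t 3.4167
delta [ 2.22 -0.56  0.25] turn -20.5 yaw 62.5 tcp [0.6337 0.1607 0.0966] q7 0.53 t 3.4167
delta [ 2.5  -0.67  0.25] turn -23.5 yaw 62.5 tcp [0.6337 0.1607 0.0966] q7 0.53 t 3.4167
delta [ 2.78 -0.8   0.25] turn -26.5 yaw 62.5 tcp [0.6337 0.1607 0.0966] q7 0.53 t 3.4167
```

send_rows(series=[{"delta_pos": [0.7,-0.15,0.1],"turn": -5,"jaw": 0.74},{"delta_pos": [1.3,-0.3,0.2],"turn": -11,"jaw": 0.74},{"delta_pos": [1.9,-0.45,0.2],"turn": -17,"jaw": 0.74},{"delta_pos": [2.4,-0.6,0.2],"turn": -21,"jaw": 0.74},{"delta_pos": [2.6,-0.7,0.2],"turn": -22,"jaw": 0.74},{"delta_pos": [2.8,-0.8,0.2],"turn": -22,"jaw": 0.74},{"delta_pos": [2.8,-0.8,0.2],"turn": -22,"jaw": 0.74}])

```text
clock: 4.0
tool_pos: [0.639, 0.1906, 0.0934]
eef_rot: [0.742, 0.67, 0.001, 0.001]
contact_force: [0.2, -0.3, -0.6]
opening: 0.259
```

```bash
python3 - <<'E'
from h import *
P=vision.camera_params("wrist")
im=vision.snapshot("wrist"); cv2.imwrite("pics/w6.png",im)
go(.6391,.1829,.094,83)
np.save("w6.npy",P,allow_pickle=True)
print(r.get_state()["contact_force"])
E
```

```text
delta [-0.77  0.14 -0.1 ] turn 1.2 yaw 84.2 tcp [0.6385 0.1907 0.093 ] q7 0.78 t 4.05
[-0.34487062 -1.13704644 -0.07750771]
```

View pics/w6.png

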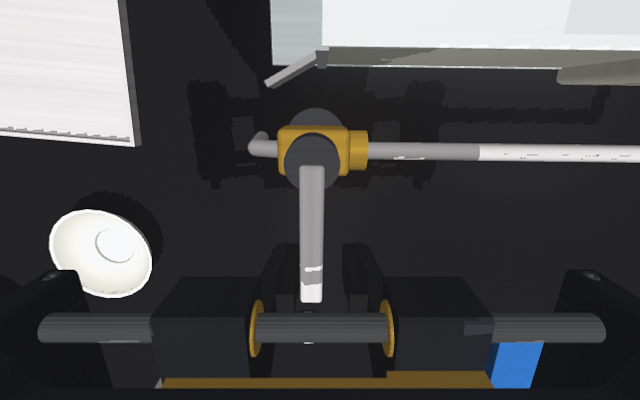

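send_rows(series=[{"delta_pos": [0.5,0,0],"turn": 0,"jaw": 0.74},{"delta_pos": [0.8,0,0],"turn": 0,"jaw": 0.74},{"delta_pos": [0.8,0,0],"turn": 0,"jaw": 0.74},{"delta_pos": [0.8,0,0],"turn": 0,"jaw": 0.74}])

```text
clock: 4.38
tool_pos: [0.6386, 0.1916, 0.0922]
eef_rot: [0.743, 0.669, -0.004, 0.003]
contact_force: [-1.1, -10.3, 8.7]
opening: 0.268
```

```bash
python3 - <<'E'
from h import *
P=vision.camera_params("wrist")
im=vision.snapshot("wrist"); cv2.imwrite("pics/w7.png",im); crop(im,230,90,400,310,2.7,"w7c.png")
go(.6391,.1829,.094,83)
print(r.get_state()["contact_force"])
for u,v in((312,170),(312,300),(160,150),(480,153)):print(px2w("wrist",u,v,.098 if u==312 else .08,P))
E
```

```text
delta [-0.86  0.14 -0.17] turn 1.0 yaw 84.0 tcp [0.6386 0.1916 0.0923] q7 0.77 t 4.4333
[ -2.4643947  -11.04968176   8.39316983]
[0.58429957 0.19360678 0.098     ]
[0.65356474 0.1856242  0.098     ]
[0.57046773 0.11765052 0.08      ]
[0.58836797 0.27662554 0.08      ]
```

View pics/w7c.png

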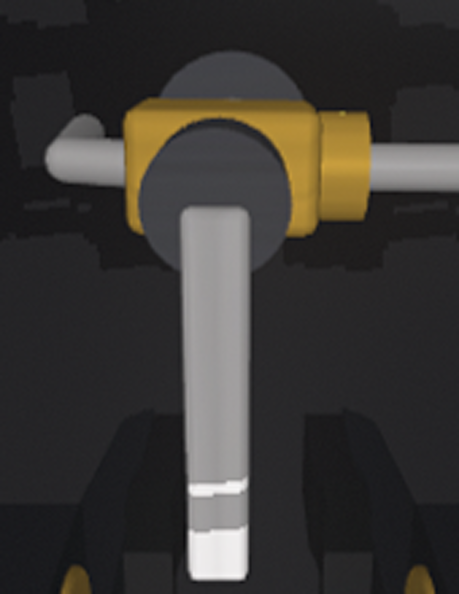

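send_rows(series=[{"delta_pos": [-0.9,0,0],"turn": 0,"jaw": 0.74},{"delta_pos": [-0.9,0,0],"turn": 0,"jaw": 0.7},{"delta_pos": [-0.9,0,-3],"turn": 0,"jaw": 0.5},{"delta_pos": [-0.9,0,-7],"turn": 0,"jaw": 0.5},{"delta_pos": [-0.9,0,-11],"turn": 0,"jaw": 0.5},{"delta_pos": [-0.9,0,-15],"turn": 0,"jaw": 0.5}])

```text
clock: 4.93
tool_pos: [0.6369, 0.1913, 0.2432]
eef_rot: [0.741, 0.671, 0.0, -0.001]
contact_force: [1.4, 0.6, 0.2]
opening: 0.501
```

```bash
python3 - <<'E'
from h import *
im=vision.snapshot("wrist"); cv2.imwrite("pics/w8.png",im)
go(.5,-.20,.25,0)
E
```

```text
delta [-40.55 -10.15  -0.25] turn 84.3 yaw 84.3 tcp [0.6412 0.1935 0.2524] q7 0.86 t 4.9833
```

View pics/w8.png

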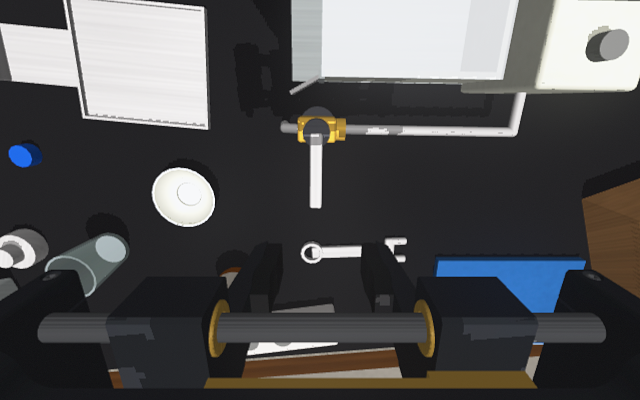

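send_rows(series=[{"delta_pos": [-47,-1,0],"turn": -6,"jaw": 0.5},{"delta_pos": [-47,-1,0],"turn": -6,"jaw": 0.5},{"delta_pos": [-47,-1,0],"turn": -6,"jaw": 0.5},{"delta_pos": [-47,-1,0],"turn": -6,"jaw": 0.5},{"delta_pos": [-47,-1,0],"turn": -6,"jaw": 0.5},{"delta_pos": [-47,-1,0],"turn": -6,"jaw": 0.5},{"delta_pos": [-47,-1,0],"turn": -6,"jaw": 0.5},{"delta_pos": [-47,-1,0],"turn": -6,"jaw": 0.5}])

```text
clock: 5.65
tool_pos: [0.5975, -0.1417, 0.2416]
eef_rot: [0.705, 0.709, 0.001, -0.0]
contact_force: [0.7, 0.4, 0.0]
opening: 0.502
```

```bash
python3 - <<'E'
from h import *
go(.62,-.28,.25,90)
E
```

```text
delta [-13.84   2.17  -0.86] turn 0.3 yaw 90.3 tcp [ 0.5975 -0.1417  0.2416] q7 1.41 t 5.65
```

send_rows(series=[{"delta_pos": [-13.8,2.2,-0.9],"turn": 0,"jaw": 0.5},{"delta_pos": [-13.8,2.2,-0.9],"turn": 0,"jaw": 0.5},{"delta_pos": [-13.8,2.2,-0.9],"turn": 0,"jaw": 0.5},{"delta_pos": [-13.8,2.2,-0.9],"turn": 0,"jaw": 0.5},{"delta_pos": [-13.8,2.2,-0.9],"turn": 0,"jaw": 0.5},{"delta_pos": [-13.8,2.2,-0.9],"turn": 0,"jaw": 0.5},{"delta_pos": [-13.8,2.2,-0.9],"turn": 0,"jaw": 0.5}])

```text
clock: 6.23
tool_pos: [0.6208, -0.276, 0.2504]
eef_rot: [0.704, 0.71, 0.001, -0.001]
contact_force: [-0.6, 0.0, -0.3]
opening: 0.494
```

```bash
python3 - <<'E'
from h import *
im=vision.snapshot("wrist");im=vision.snapshot("wrist")
P=vision.camera_params("wrist")
im=vision.snapshot("wrist");cv2.imwrite("pics/w9.png",im); np.save("w9.npy",P,allow_pickle=True)
print(pose()[1])
E
```

```text
[ 0.62072195 -0.2764593   0.25083926]
```

View pics/w9.png

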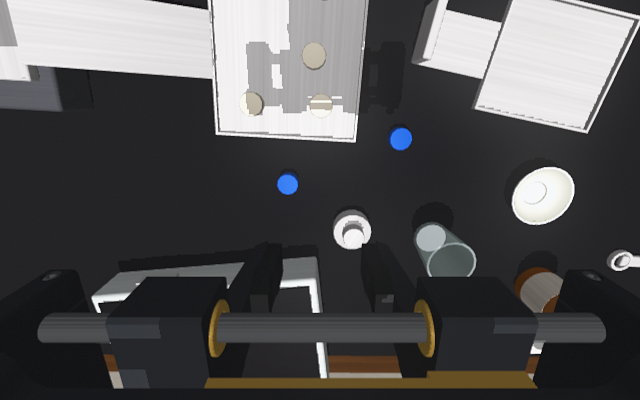

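```bash
python3 - <<'E'
from h import *
P=np.load("w9.npy",allow_pickle=True).item()
im=cv2.imread("pics/w9.png"); crop(im,200,0,380,150,4,"w9c.png")
for u,v in((251,103),(320,105),(314,55)):print(px2w("wrist",u,v,.011,P).round(4))
print("tray corners",px2w("wrist",217,134,.009,P).round(4),px2w("wrist",355,142,.009,P).round(4))
E
```

```text
[ 0.5426 -0.3605  0.011 ]
[ 0.5442 -0.2772  0.011 ]
[ 0.4895 -0.2844  0.011 ]
tray corners [ 0.58   -0.4061  0.009 ] [ 0.5885 -0.2325  0.009 ]
```

View pics/w9c.png

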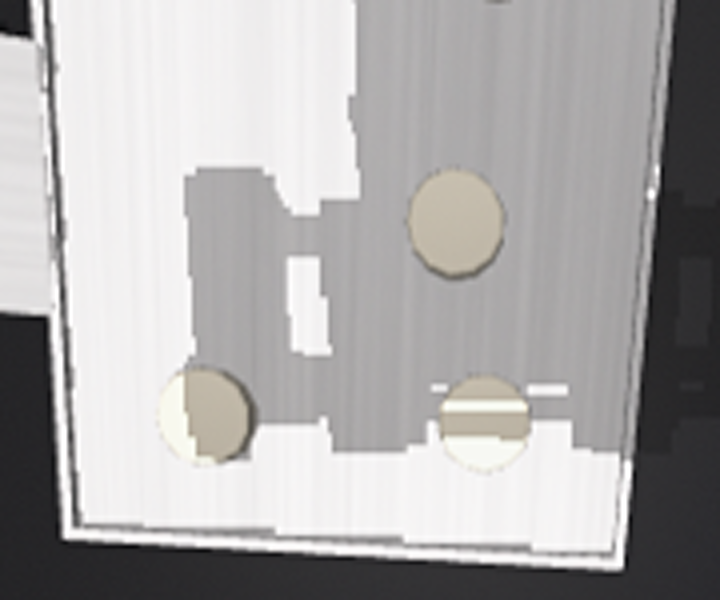

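```bash
python3 - <<'E'
from h import *
go(.542,-.276,.05,90)
E
```

```text
delta [ 0.08 -7.87 20.08] turn 0.5 yaw 90.5 tcp [ 0.6207 -0.2765  0.2508] q7 1.64 t 6.3833
```

send_rows(series=[{"delta_pos": [0,-3,3],"turn": 0,"jaw": 0.45},{"delta_pos": [0,-6,6],"turn": 0,"jaw": 0.45},{"delta_pos": [0,-7.9,10],"turn": 0,"jaw": 0.45},{"delta_pos": [0,-7.9,14],"turn": 0,"jaw": 0.45},{"delta_pos": [0,-7.9,18],"turn": 0,"jaw": 0.45},{"delta_pos": [0,-7.9,18],"turn": 0,"jaw": 0.45},{"delta_pos": [0,-7.9,18],"turn": 0,"jaw": 0.45}])

```text
clock: 6.97
tool_pos: [0.5403, -0.2779, 0.0695]
eef_rot: [0.705, 0.71, -0.001, -0.002]
contact_force: [1.5, -0.0, 0.1]
opening: 0.551
```

```bash
python3 - <<'E'
from h import *
im=vision.snapshot("wrist")
P=vision.camera_params("wrist")
im=vision.snapshot("wrist");cv2.imwrite("pics/w10.png",im)
print(w2px("wrist",pose()[1]), w2px("wrist",(.542,-.276,.019)))
go(.542,-.276,.016,90)
im=vision.snapshot("scene");crop(im,80,180,340,360,3,"s10.png")
E
```

```text
[320.46931555 268.2907986 ] [325.32414672 223.73063302]
delta [ 0.33 -0.17  5.72] turn 0.3 yaw 90.3 tcp [ 0.5435 -0.2792  0.0732] q7 1.51 t 7.0667
```

View pics/w10.png

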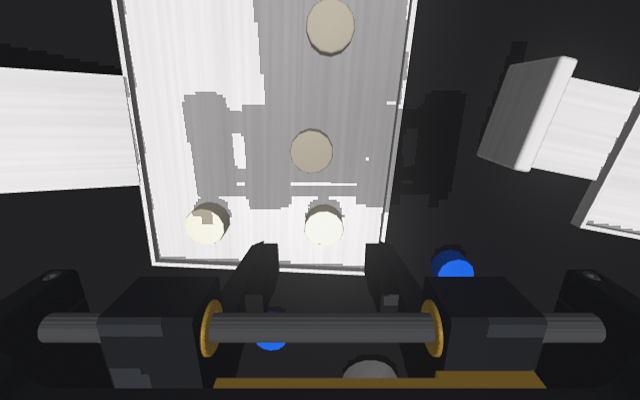

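View pics/s10.png

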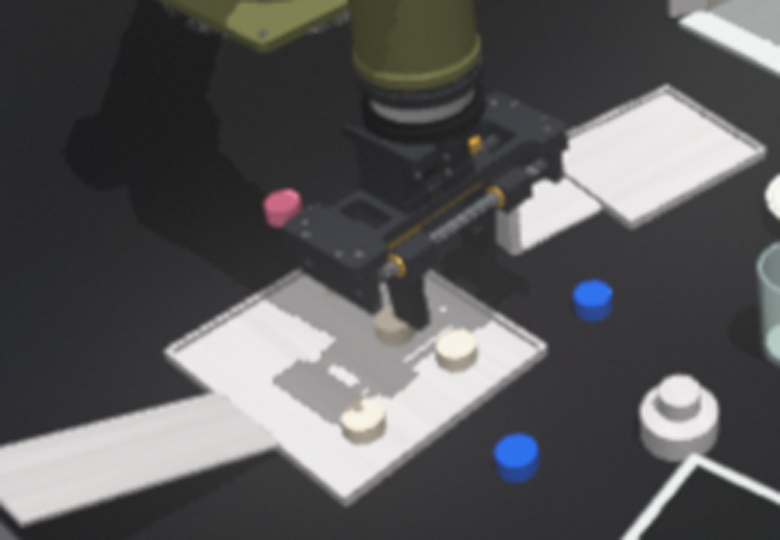

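send_rows(series=[{"delta_pos": [0.3,-0.1,3],"turn": 0,"jaw": 0.45},{"delta_pos": [0.3,-0.1,5.6],"turn": 0,"jaw": 0.45},{"delta_pos": [0.3,-0.1,5.6],"turn": 0,"jaw": 0.45},{"delta_pos": [0.3,-0.1,5.6],"turn": 0,"jaw": 0.45}], force=20)

```text
clock: 7.45
tool_pos: [0.5421, -0.277, 0.0168]
eef_rot: [0.705, 0.709, 0.001, 0.002]
contact_force: [0.1, 0.4, 0.5]
opening: 0.55
```

```bash
python3 - <<'E'
from h import *
im=vision.snapshot("wrist");cv2.imwrite("pics/w11.png",im[150:])
go(.542,-.276,.016,90)
print(r.get_state()["contact_force"])
E
```

```text
delta [0.1  0.01 0.1 ] turn 0.3 yaw 90.3 tcp [ 0.5419 -0.277   0.017 ] q7 1.47 t 7.5
[0.61996001 0.1040766  0.23150494]
```

View pics/w11.png

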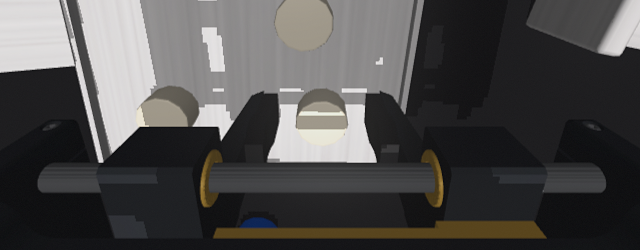

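Well centred between the fingers. Close and lift; then work out the tray targets.

send_rows(series=[{"delta_pos": [0,0,0.1],"turn": 0,"jaw": 0.9},{"delta_pos": [0,0,0.1],"turn": 0,"jaw": 0.9},{"delta_pos": [0,0,0.1],"turn": 0,"jaw": 0.9},{"delta_pos": [0,0,0.1],"turn": 0,"jaw": 0.9},{"delta_pos": [0,0,-2],"turn": 0,"jaw": 0.9},{"delta_pos": [0,0,-5],"turn": 0,"jaw": 0.9},{"delta_pos": [0,0,-7],"turn": 0,"jaw": 0.9}], force=20)

```text
clock: 8.08
tool_pos: [0.5405, -0.2766, 0.0863]
eef_rot: [0.705, 0.709, 0.0, 0.0]
contact_force: [0.6, -0.6, 0.4]
opening: 0.31
```

```bash
python3 - <<'E'
from h import *
# tray pose (avg of top & wrist)
c=np.array([.495,-.003]); th=np.radians(80.1)
Rm=np.array([[np.cos(th),-np.sin(th)],[np.sin(th),np.cos(th)]])
for x,y in((.038,-.03),(.038,.03),(-.032,-.03),(-.032,.03)): print((x,y),(c+Rm@[x,y]).round(4))
print("grip",(c+Rm@[-.16,0]).round(4))
go(*(c+Rm@[.038,-.03]),.09,80)
print(r.get_state()["opening"])
E
```

```text
(0.038, -0.03) [0.5311 0.0293]
(0.038, 0.03) [0.472  0.0396]
(-0.032, -0.03) [ 0.5191 -0.0397]
(-0.032, 0.03) [ 0.4599 -0.0294]
grip [ 0.4675 -0.1606]
delta [30.6  -0.78 -0.37] turn 10.3 yaw 90.3 tcp [ 0.5405 -0.2766  0.0863] q7 1.51 t 8.0833
0.31000001269468885
```

send_rows(series=[{"delta_pos": [30.6,-0.8,-1],"turn": 10,"jaw": 0.9},{"delta_pos": [30.6,-0.8,-1],"turn": 10,"jaw": 0.9},{"delta_pos": [30.6,-0.8,-1],"turn": 10,"jaw": 0.9},{"delta_pos": [30.6,-0.8,-1],"turn": 10,"jaw": 0.9},{"delta_pos": [30.6,-0.8,-1],"turn": 10,"jaw": 0.9},{"delta_pos": [30.6,-0.8,-1],"turn": 10,"jaw": 0.9},{"delta_pos": [30.6,-0.8,-1],"turn": 10,"jaw": 0.9},{"delta_pos": [30.6,-0.8,-1],"turn": 10,"jaw": 0.9}])

```text
clock: 8.75
tool_pos: [0.5305, 0.0381, 0.0952]
eef_rot: [0.761, 0.648, 0.002, -0.002]
contact_force: [0.1, 0.9, 0.2]
opening: 0.315
```

send_rows(series=[{"delta_pos": [0,0,0],"turn": 0,"jaw": 0.9},{"delta_pos": [0,0,0],"turn": 0,"jaw": 0.9},{"delta_pos": [0,0,0],"turn": 0,"jaw": 0.9}])

```text
clock: 9.0
tool_pos: [0.5306, 0.0273, 0.0947]
eef_rot: [0.765, 0.644, -0.001, 0.001]
contact_force: [-0.2, 0.2, 0.8]
opening: 0.313
```

```bash
python3 - <<'E'
from h import *
P=vision.camera_params("wrist")
im=vision.snapshot("wrist");cv2.imwrite("pics/w12.png",im);np.save("w12.npy",P,allow_pickle=True)
go(.531,.029,.02,80)
print(r.get_state()["opening"])
E
```

```text
delta [0.23 0.   7.46] turn 0.1 yaw 80.1 tcp [0.5306 0.0268 0.0946] q7 0.9 t 9.05
0.30801149167863073
```

View pics/w12.png

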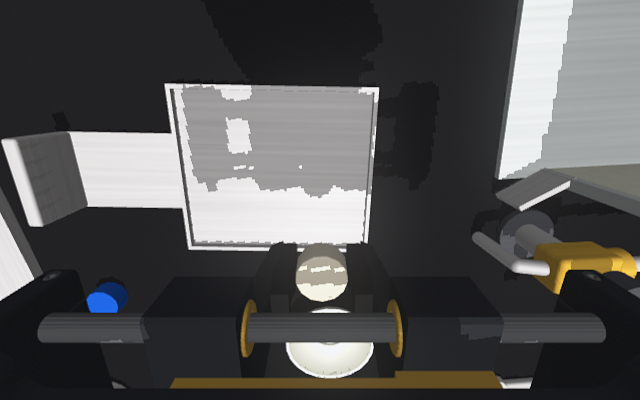

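```bash
python3 - <<'E'
from h import *
P=np.load("w12.npy",allow_pickle=True).item()
pts=[px2w("wrist",u,v,.009,P) for u,v in((166,84),(379,88),(190,249),(366,247))]
for p in pts: print(p.round(4))
print(np.mean(pts,0), [np.linalg.norm(pts[0]-pts[1]),np.linalg.norm(pts[2]-pts[3]),np.linalg.norm(pts[0]-pts[2])])
d=(pts[1]-pts[0]+pts[3]-pts[2]);print(np.degrees(np.arctan2(d[1],d[0])))
E
```

```text
[ 0.4195 -0.063   0.009 ]
[0.4475 0.0831 0.009 ]
[ 0.5465 -0.087   0.009 ]
[0.5698 0.0589 0.009 ]
[ 0.49580692 -0.00200324  0.009     ] [np.float64(0.1487692957855086), np.float64(0.14770567859506184), np.float64(0.12922642059424314)]
80.02801692055277
```

send_rows(series=[{"delta_pos": [-0.5,0,2],"turn": 0,"jaw": 0.9},{"delta_pos": [-0.5,0,4.5],"turn": 0,"jaw": 0.9},{"delta_pos": [-0.5,0,6.5],"turn": 0,"jaw": 0.9},{"delta_pos": [-0.5,0,7.5],"turn": 0,"jaw": 0.9},{"delta_pos": [-0.5,0,7.8],"turn": 0,"jaw": 0.9},{"delta_pos": [-0.5,0,7.8],"turn": 0,"jaw": 0.9}])

```text
clock: 9.55
tool_pos: [0.5296, 0.0233, 0.0163]
eef_rot: [0.765, 0.644, -0.001, -0.0]
contact_force: [-0.3, 0.1, -0.4]
opening: 0.31
```

```bash
python3 - <<'E'
from h import *
go(.531,.022,.016,80); s=r.get_state(); print(s["contact_force"],s["opening"])
E
```

```text
delta [-0.1   0.16  0.03] turn 0.2 yaw 80.2 tcp [0.5296 0.0233 0.0163] q7 0.87 t 9.55
[-0.34767932  0.11485216 -0.39096905] 0.30996050908727585
```

Release, rise, and turn towards puck B.

send_rows(series=[{"delta_pos": [0,0,0.05],"turn": 0,"jaw": 0.58},{"delta_pos": [0,0,0.05],"turn": 0,"jaw": 0.58},{"delta_pos": [0,0,0.05],"turn": 0,"jaw": 0.58},{"delta_pos": [0,0,-2],"turn": 0,"jaw": 0.58},{"delta_pos": [0,0,-5],"turn": 0,"jaw": 0.5},{"delta_pos": [0,0,-8],"turn": 0,"jaw": 0.5},{"delta_pos": [0,0,-8],"turn": 0,"jaw": 0.5}])

```text
clock: 10.13
tool_pos: [0.5328, 0.0247, 0.1018]
eef_rot: [0.765, 0.645, 0.004, 0.002]
contact_force: [1.0, -0.1, -0.3]
opening: 0.5
```

```bash
python3 - <<'E'
from h import *
im=vision.snapshot("wrist");cv2.imwrite("pics/w13.png",im)
go(.488,-.284,.09,90)
im=vision.snapshot("top");crop(im,290,170,490,290,3.8,"t13.png")
E
```

```text
delta [-31.16   0.88   0.92] turn -9.7 yaw 80.3 tcp [0.532  0.0246 0.0998] q7 0.9 t 10.1833
```

View pics/w13.png

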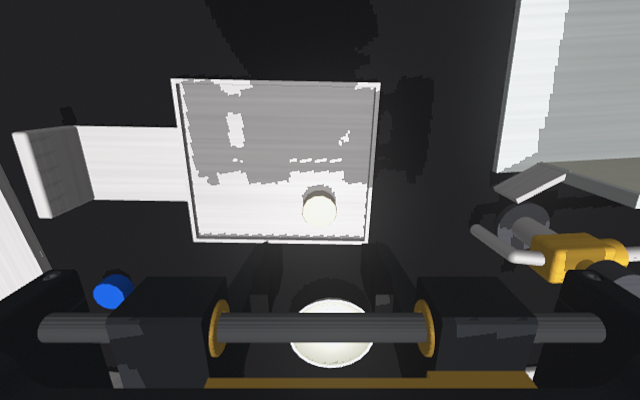

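View pics/t13.png

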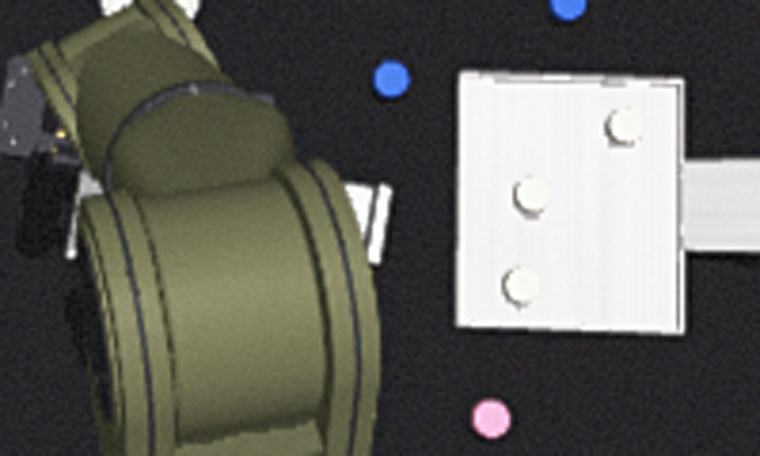

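send_rows(series=[{"delta_pos": [-31.2,0.9,0.5],"turn": -9.5,"jaw": 0.5},{"delta_pos": [-31.2,0.9,0.5],"turn": -9.5,"jaw": 0.5},{"delta_pos": [-31.2,0.9,0.5],"turn": -9.5,"jaw": 0.5},{"delta_pos": [-31.2,0.9,0.5],"turn": -9.5,"jaw": 0.5},{"delta_pos": [-31.2,0.9,0.5],"turn": -9.5,"jaw": 0.5},{"delta_pos": [-31.2,0.9,0.5],"turn": -9.5,"jaw": 0.5},{"delta_pos": [-31.2,0.9,0.5],"turn": -9.5,"jaw": 0.5},{"delta_pos": [-31.2,0.9,0.5],"turn": -9.5,"jaw": 0.5}])

```text
clock: 10.9
tool_pos: [0.4828, -0.2913, 0.0902]
eef_rot: [0.711, 0.703, -0.002, -0.0]
contact_force: [-0.4, -1.1, -0.3]
opening: 0.499
```

send_rows(series=[{"delta_pos": [0,0,0],"turn": 0,"jaw": 0.5},{"delta_pos": [0,0,0],"turn": 0,"jaw": 0.5},{"delta_pos": [0,0,0],"turn": 0,"jaw": 0.5},{"delta_pos": [0,0,0],"turn": 0,"jaw": 0.5}])

```text
clock: 11.23
tool_pos: [0.4866, -0.2821, 0.0913]
eef_rot: [0.707, 0.707, 0.001, -0.001]
contact_force: [0.6, 0.7, -0.6]
opening: 0.497
```

```bash
python3 - <<'E'
from h import *
P=vision.camera_params("wrist")
im=vision.snapshot("wrist");cv2.imwrite("pics/w14.png",im);np.save("w14.npy",P,allow_pickle=True)
print(w2px("wrist",(.488,-.284,.019),P),w2px("wrist",(.419,-.2725,.019),P),w2px("wrist",(.5405,-.359,.019),P))
go(.488,-.284,.016,90)
E
```

```text
[317.89670632 217.82753136] [334.2844391  124.41219188] [226.32926724 277.45139728]
delta [-0.19  0.13  7.55] turn -0.0 yaw 90.0 tcp [ 0.4867 -0.2822  0.0915] q7 1.49 t 11.2833
```

View pics/w14.png

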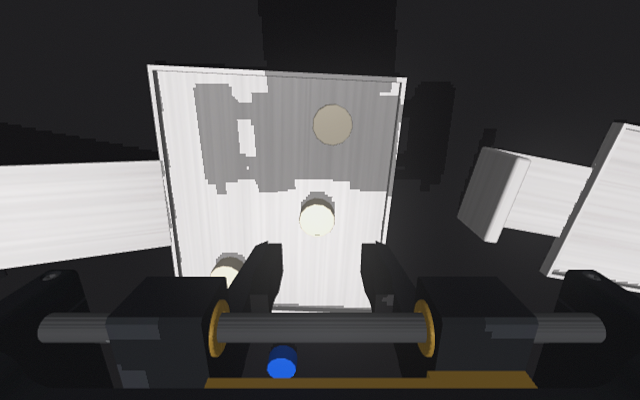

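send_rows(series=[{"delta_pos": [-0.2,0.1,3],"turn": 0,"jaw": 0.5},{"delta_pos": [-0.2,0.1,6],"turn": 0,"jaw": 0.5},{"delta_pos": [-0.2,0.1,7.5],"turn": 0,"jaw": 0.5},{"delta_pos": [-0.2,0.1,7.5],"turn": 0,"jaw": 0.5},{"delta_pos": [-0.2,0.1,7.5],"turn": 0,"jaw": 0.9},{"delta_pos": [-0.2,0.1,7.5],"turn": 0,"jaw": 0.9},{"delta_pos": [-0.2,0.1,7.5],"turn": 0,"jaw": 0.9}])

```text
clock: 11.87
tool_pos: [0.4876, -0.2857, 0.0169]
eef_rot: [0.708, 0.706, 0.0, -0.0]
contact_force: [0.9, 0.6, -1.2]
opening: 0.31
```

send_rows(series=[{"delta_pos": [0,0,0],"turn": 0,"jaw": 0.9},{"delta_pos": [0,0,-2],"turn": 0,"jaw": 0.9},{"delta_pos": [0,0,-5],"turn": 0,"jaw": 0.9},{"delta_pos": [0,0,-7.5],"turn": 0,"jaw": 0.9},{"delta_pos": [0,0,-7.5],"turn": 0,"jaw": 0.9}])

```text
clock: 12.28
tool_pos: [0.4896, -0.2876, 0.096]
eef_rot: [0.709, 0.706, 0.002, 0.003]
contact_force: [-0.1, -0.1, -0.0]
opening: 0.305
```

```bash
cat >> h.py <<'E'
TC=np.array([.496,-.002]); TT=80.
def tr(x,y):
    th=np.radians(TT); c,s=np.cos(th),np.sin(th)
    return TC+np.array([[c,-s],[s,c]])@[x,y]
E
python3 - <<'E'
from h import *
print(tr(.03,.03))
go(*tr(.03,.03),.095,80); print(r.get_state()["opening"])
E
```

```text
[0.47166521 0.03275368]
delta [32.03 -1.93 -0.  ] turn 9.8 yaw 89.8 tcp [ 0.4896 -0.2876  0.096 ] q7 1.49 t 12.2833
0.30520092675225724
```

send_rows(series=[{"delta_pos": [32,-1.9,0],"turn": 10,"jaw": 0.9},{"delta_pos": [32,-1.9,0],"turn": 10,"jaw": 0.9},{"delta_pos": [32,-1.9,0],"turn": 10,"jaw": 0.9},{"delta_pos": [32,-1.9,0],"turn": 10,"jaw": 0.9},{"delta_pos": [32,-1.9,0],"turn": 10,"jaw": 0.9},{"delta_pos": [32,-1.9,0],"turn": 10,"jaw": 0.9},{"delta_pos": [32,-1.9,0],"turn": 10,"jaw": 0.9},{"delta_pos": [32,-1.9,0],"turn": 10,"jaw": 0.9}])

```text
clock: 12.95
tool_pos: [0.4687, 0.0381, 0.0915]
eef_rot: [0.766, 0.643, 0.001, -0.001]
contact_force: [-0.2, -0.2, -0.1]
opening: 0.315
```

send_rows(series=[{"delta_pos": [0,0,0],"turn": 0,"jaw": 0.9},{"delta_pos": [0,0,0],"turn": 0,"jaw": 0.9},{"delta_pos": [0,0,0],"turn": 0,"jaw": 0.9},{"delta_pos": [0,0,0],"turn": 0,"jaw": 0.9}])

```text
clock: 13.28
tool_pos: [0.4692, 0.0314, 0.0916]
eef_rot: [0.768, 0.64, -0.001, 0.0]
contact_force: [0.2, 0.7, -0.8]
opening: 0.305
```

```bash
python3 - <<'E'
from h import *
im=vision.snapshot("wrist");cv2.imwrite("pics/w15.png",im)
go(*tr(.03,.03),.0165,80); print(r.get_state()["opening"])
im=vision.snapshot("scene");crop(im,80,150,400,360,2.4,"s15.png")
E
```

```text
delta [0.19 0.22 7.51] turn -0.4 yaw 79.6 tcp [0.4692 0.0314 0.0916] q7 0.83 t 13.3333
0.3074254094797577
```

View pics/s15.png

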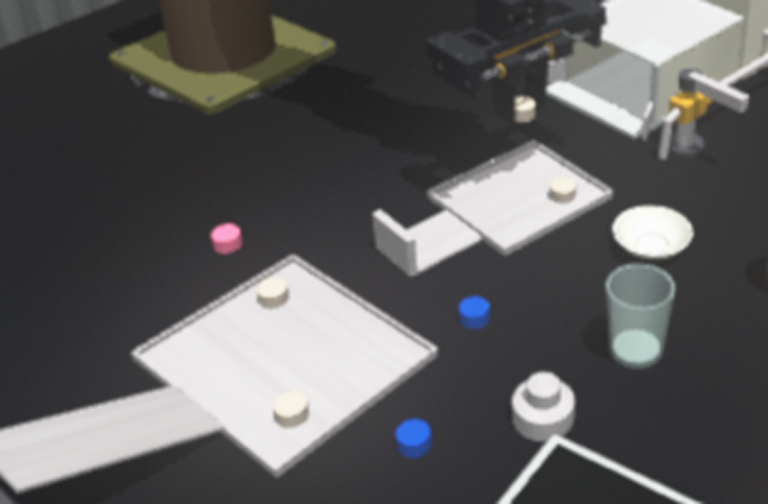

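View pics/w15.png

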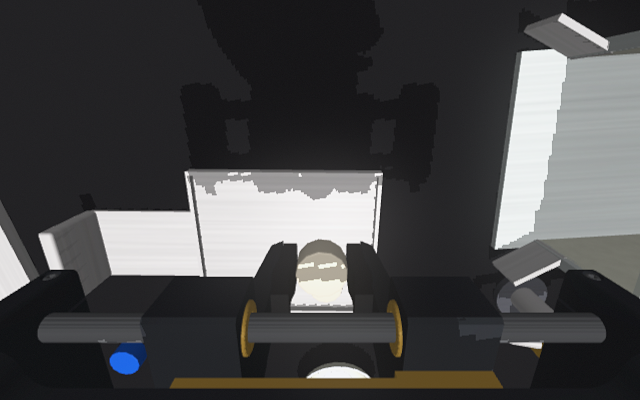

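```bash
python3 - <<'E'
from h import *
for p in ((.4195,-.063),(.4475,.0831)):print(w2px("wrist",(*p,.009)))
E
```

```text
[185.83873864 171.95837811]
[382.51181402 173.42430221]
```

Tray is unmoved (predicted corners match pixels 186,171 and 382,173). Lower and release.

send_rows(series=[{"delta_pos": [0.2,0.1,2.5],"turn": 0,"jaw": 0.9},{"delta_pos": [0.2,0.1,5],"turn": 0,"jaw": 0.9},{"delta_pos": [0.2,0.1,6.8],"turn": 0,"jaw": 0.9},{"delta_pos": [0.2,0.1,7.5],"turn": 0,"jaw": 0.9},{"delta_pos": [0.2,0.1,7.5],"turn": 0,"jaw": 0.9},{"delta_pos": [0.2,0.1,7.5],"turn": 0,"jaw": 0.9}])

```text
clock: 13.88
tool_pos: [0.4705, 0.0343, 0.0165]
eef_rot: [0.768, 0.641, -0.0, 0.0]
contact_force: [0.1, -0.5, 0.3]
opening: 0.311
```

send_rows(series=[{"delta_pos": [0,0,0],"turn": 0,"jaw": 0.58},{"delta_pos": [0,0,0],"turn": 0,"jaw": 0.58},{"delta_pos": [0,0,0],"turn": 0,"jaw": 0.58},{"delta_pos": [0,0,-2],"turn": 0,"jaw": 0.58},{"delta_pos": [0,0,-5],"turn": 0,"jaw": 0.5},{"delta_pos": [0,0,-8],"turn": 0,"jaw": 0.5},{"delta_pos": [0,0,-8],"turn": 0,"jaw": 0.5}])

```text
clock: 14.47
tool_pos: [0.4727, 0.0351, 0.1009]
eef_rot: [0.768, 0.641, 0.003, 0.002]
contact_force: [0.4, -0.4, -0.3]
opening: 0.501
```

```bash
python3 - <<'E'
from h import *
im=vision.snapshot("wrist");cv2.imwrite("pics/w16.png",im)
go(.419,-.2725,.1,90)
E
```

```text
delta [-31.22   0.25  -0.15] turn -10.3 yaw 79.7 tcp [0.4722 0.0352 0.0992] q7 0.75 t 14.5167
```

View pics/w16.png

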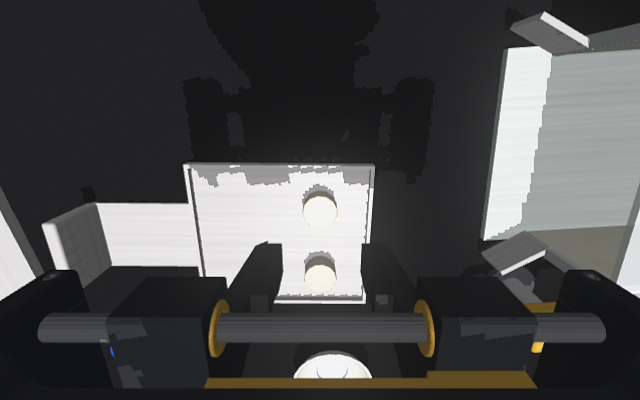

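send_rows(series=[{"delta_pos": [-31.2,0.2,0],"turn": -10,"jaw": 0.5},{"delta_pos": [-31.2,0.2,0],"turn": -10,"jaw": 0.5},{"delta_pos": [-31.2,0.2,0],"turn": -10,"jaw": 0.5},{"delta_pos": [-31.2,0.2,0],"turn": -10,"jaw": 0.5},{"delta_pos": [-31.2,0.2,0],"turn": -10,"jaw": 0.5},{"delta_pos": [-31.2,0.2,0],"turn": -10,"jaw": 0.5},{"delta_pos": [-31.2,0.2,0],"turn": -10,"jaw": 0.5},{"delta_pos": [-31.2,0.2,0],"turn": -10,"jaw": 0.5}])

```text
clock: 15.18
tool_pos: [0.4142, -0.2782, 0.0956]
eef_rot: [0.711, 0.703, -0.002, -0.0]
contact_force: [0.3, 0.7, 0.2]
opening: 0.494
```

send_rows(series=[{"delta_pos": [0,0,0],"turn": 0,"jaw": 0.5},{"delta_pos": [0,0,0],"turn": 0,"jaw": 0.5},{"delta_pos": [0,0,0],"turn": 0,"jaw": 0.5},{"delta_pos": [0,0,0],"turn": 0,"jaw": 0.5}])

```text
clock: 15.52
tool_pos: [0.4178, -0.27, 0.0964]
eef_rot: [0.707, 0.707, 0.001, -0.001]
contact_force: [-0.2, 0.8, -0.5]
opening: 0.501
```

```bash
python3 - <<'E'
from h import *
P=vision.camera_params("wrist")
im=vision.snapshot("wrist");cv2.imwrite("pics/w17.png",im)
print(w2px("wrist",(.419,-.2725,.019),P))
go(.419,-.2725,.016,90)
E
```

```text
[317.30595415 215.11252537]
delta [-0.25  0.12  8.05] turn -0.0 yaw 90.0 tcp [ 0.4179 -0.2701  0.0965] q7 1.36 t 15.5667
```

View pics/w17.png

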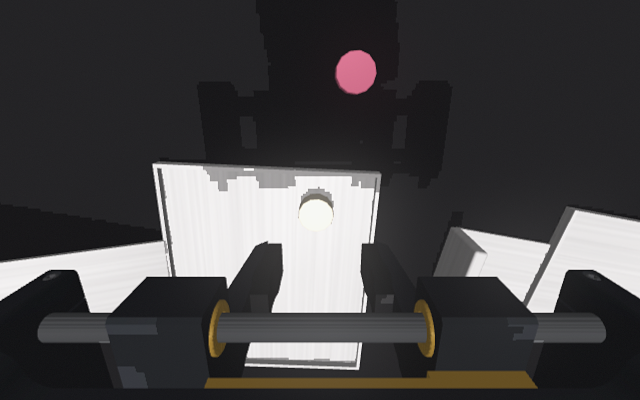

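Puck D is at (316,214), as predicted. Grasp it.

send_rows(series=[{"delta_pos": [-0.25,0,3],"turn": 0,"jaw": 0.5},{"delta_pos": [-0.25,0,6],"turn": 0,"jaw": 0.5},{"delta_pos": [-0.25,0,8],"turn": 0,"jaw": 0.5},{"delta_pos": [-0.25,0,8],"turn": 0,"jaw": 0.5},{"delta_pos": [-0.25,0,8],"turn": 0,"jaw": 0.9},{"delta_pos": [-0.25,0,8],"turn": 0,"jaw": 0.9},{"delta_pos": [-0.25,0,8],"turn": 0,"jaw": 0.9}])

```text
clock: 16.15
tool_pos: [0.4177, -0.2737, 0.0168]
eef_rot: [0.708, 0.706, 0.0, -0.0]
contact_force: [-0.5, 0.4, -0.1]
opening: 0.309
```

send_rows(series=[{"delta_pos": [0,0,0],"turn": 0,"jaw": 0.9},{"delta_pos": [0,0,-2],"turn": 0,"jaw": 0.9},{"delta_pos": [0,0,-5],"turn": 0,"jaw": 0.9},{"delta_pos": [0,0,-7.5],"turn": 0,"jaw": 0.9},{"delta_pos": [0,0,-7.5],"turn": 0,"jaw": 0.9}])

```text
clock: 16.57
tool_pos: [0.4189, -0.2757, 0.0954]
eef_rot: [0.709, 0.706, 0.001, 0.003]
contact_force: [-0.0, -0.2, 0.1]
opening: 0.311
```

```bash
python3 - <<'E'
from h import *
go(*tr(-.033,.03),.1,80); print(r.get_state()["opening"])
E
```

```text
delta [24.65  4.07 -0.49] turn 9.7 yaw 89.7 tcp [ 0.4189 -0.2757  0.0954] q7 1.35 t 16.5667
0.3108937817511713
```

send_rows(series=[{"delta_pos": [24.6,4,-0.5],"turn": 10,"jaw": 0.9},{"delta_pos": [24.6,4,-0.5],"turn": 10,"jaw": 0.9},{"delta_pos": [24.6,4,-0.5],"turn": 10,"jaw": 0.9},{"delta_pos": [24.6,4,-0.5],"turn": 10,"jaw": 0.9},{"delta_pos": [24.6,4,-0.5],"turn": 10,"jaw": 0.9},{"delta_pos": [24.6,4,-0.5],"turn": 10,"jaw": 0.9},{"delta_pos": [24.6,4,-0.5],"turn": 10,"jaw": 0.9},{"delta_pos": [24.6,4,-0.5],"turn": 10,"jaw": 0.9}])

```text
clock: 17.23
tool_pos: [0.4587, -0.0253, 0.0966]
eef_rot: [0.765, 0.644, 0.001, -0.0]
contact_force: [0.3, -0.8, 0.8]
opening: 0.31
```

send_rows(series=[{"delta_pos": [0,0,0],"turn": 0,"jaw": 0.9},{"delta_pos": [0,0,0],"turn": 0,"jaw": 0.9},{"delta_pos": [0,0,0],"turn": 0,"jaw": 0.9},{"delta_pos": [0,0,0],"turn": 0,"jaw": 0.9}])

```text
clock: 17.57
tool_pos: [0.4578, -0.0306, 0.0966]
eef_rot: [0.768, 0.64, -0.0, 0.0]
contact_force: [0.1, -0.3, -1.3]
opening: 0.31
```

```bash
python3 - <<'E'
from h import *
for p in ((.4195,-.063),(.4475,.0831)):print(w2px("wrist",(*p,.009)))
im=vision.snapshot("wrist");cv2.imwrite("pics/w18.png",im)
go(*tr(-.033,.03),.0165,80); print(r.get_state()["opening"])
E
```

```text
[270.40476965 170.50136837]
[462.86836246 171.94042137]
delta [0.15 0.26 8.02] turn -0.4 yaw 79.6 tcp [ 0.4579 -0.0303  0.0967] q7 0.81 t 17.6167
0.31178765869948116
```

View pics/w18.png

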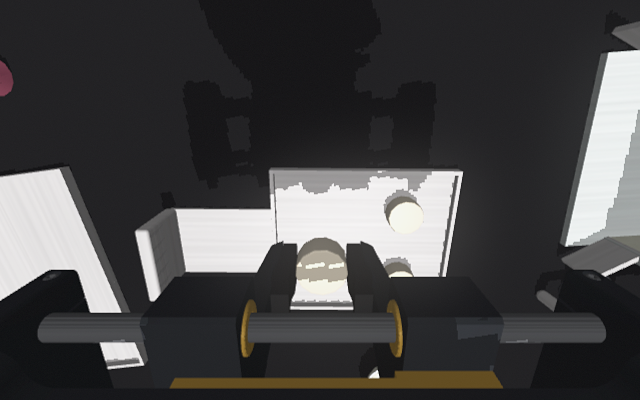

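send_rows(series=[{"delta_pos": [0.1,0.15,2.5],"turn": 0,"jaw": 0.9},{"delta_pos": [0.1,0.15,5],"turn": 0,"jaw": 0.9},{"delta_pos": [0.1,0.15,7.2],"turn": 0,"jaw": 0.9},{"delta_pos": [0.1,0.15,8],"turn": 0,"jaw": 0.9},{"delta_pos": [0.1,0.15,8],"turn": 0,"jaw": 0.9},{"delta_pos": [0.1,0.15,8],"turn": 0,"jaw": 0.9}])

```text
clock: 18.12
tool_pos: [0.46, -0.029, 0.0166]
eef_rot: [0.768, 0.641, -0.001, -0.001]
contact_force: [-3.7, -1.5, 28.4]
opening: 0.308
```

send_rows(series=[{"delta_pos": [0,0,0],"turn": 0,"jaw": 0.58},{"delta_pos": [0,0,0],"turn": 0,"jaw": 0.58},{"delta_pos": [0,0,0],"turn": 0,"jaw": 0.58},{"delta_pos": [0,0,-2],"turn": 0,"jaw": 0.58},{"delta_pos": [0,0,-5],"turn": 0,"jaw": 0.5},{"delta_pos": [0,0,-8],"turn": 0,"jaw": 0.5},{"delta_pos": [0,0,-9],"turn": 0,"jaw": 0.5}])

```text
clock: 18.7
tool_pos: [0.4611, -0.0282, 0.1104]
eef_rot: [0.768, 0.641, 0.001, -0.0]
contact_force: [-0.0, -1.3, -0.5]
opening: 0.5
```

```bash
python3 - <<'E'
from h import *
im=vision.snapshot("wrist");cv2.imwrite("pics/w19.png",im)
t=vision.snapshot("top");crop(t,290,170,490,290,3.8,"t19.png")
im=vision.snapshot("scene");crop(im,80,180,340,360,3,"s19.png")
go(.5405,-.359,.11,0)
E
```

```text
delta [-31.09  13.74  -0.24] turn 79.7 yaw 79.7 tcp [ 0.4609 -0.0286  0.1078] q7 0.4 t 18.85
```

View pics/w19.png

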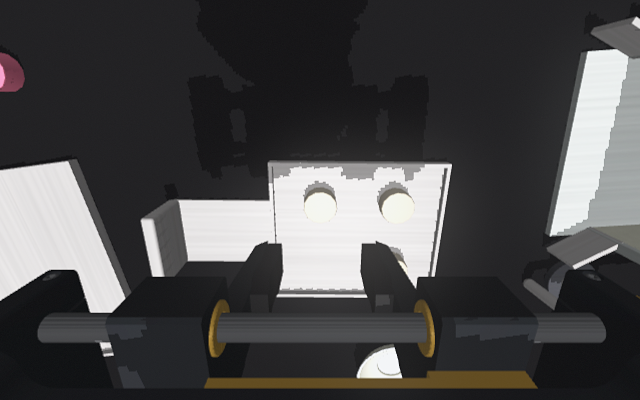

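View pics/s19.png

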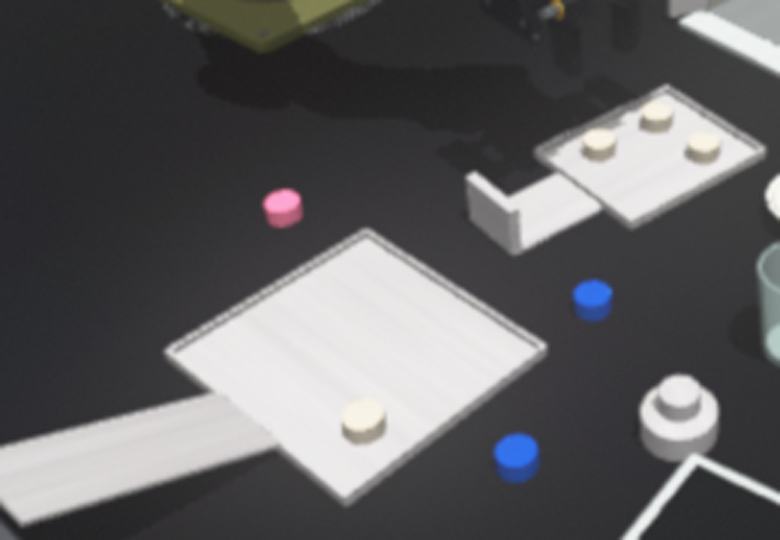

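send_rows(series=[{"delta_pos": [-31.1,13.7,0],"turn": 79.5,"jaw": 0.5},{"delta_pos": [-31.1,13.7,0],"turn": 79.5,"jaw": 0.5},{"delta_pos": [-31.1,13.7,0],"turn": 79.5,"jaw": 0.5},{"delta_pos": [-31.1,13.7,0],"turn": 79.5,"jaw": 0.5},{"delta_pos": [-31.1,13.7,0],"turn": 79.5,"jaw": 0.5},{"delta_pos": [-31.1,13.7,0],"turn": 79.5,"jaw": 0.5},{"delta_pos": [-31.1,13.7,0],"turn": 79.5,"jaw": 0.5},{"delta_pos": [-31.1,13.7,0],"turn": 79.5,"jaw": 0.5}])

```text
clock: 19.52
tool_pos: [0.5378, -0.3541, 0.1051]
eef_rot: [0.981, 0.192, -0.002, -0.001]
contact_force: [-0.2, 0.5, -0.1]
opening: 0.504
```

```bash
python3 - <<'E'
from h import *
go(.5405,-.359,.11,0)
E
```

```text
delta [ 0.06  0.56 -0.49] turn 22.2 yaw 22.2 tcp [ 0.5378 -0.3541  0.1051] q7 0.43 t 19.5167
```

send_rows(series=[{"delta_pos": [0,0.5,-0.5],"turn": 22,"jaw": 0.5},{"delta_pos": [0,0.5,-0.5],"turn": 22,"jaw": 0.5},{"delta_pos": [0,0.5,-0.5],"turn": 22,"jaw": 0.5},{"delta_pos": [0,0.5,-0.5],"turn": 22,"jaw": 0.5},{"delta_pos": [0,0.5,-0.5],"turn": 22,"jaw": 0.5},{"delta_pos": [0,0.5,-0.5],"turn": 22,"jaw": 0.5}])

```text
clock: 20.02
tool_pos: [0.5403, -0.3563, 0.111]
eef_rot: [1.0, 0.006, -0.001, -0.0]
contact_force: [0.3, -0.3, 0.3]
opening: 0.501
```

```bash
python3 - <<'E'
from h import *
im=vision.snapshot("wrist");cv2.imwrite("pics/w20.png",im)
print(w2px("wrist",(.5405,-.359,.019)))
go(.5405,-.359,.016,0)
im=vision.snapshot("scene");crop(im,40,180,300,360,3,"s20.png")
E
```

```text
[321.66111705 210.65376909]
delta [0.04 0.27 9.52] turn 0.7 yaw 0.7 tcp [ 0.5403 -0.3564  0.1112] q7 0.15 t 20.0667
```

View pics/w20.png

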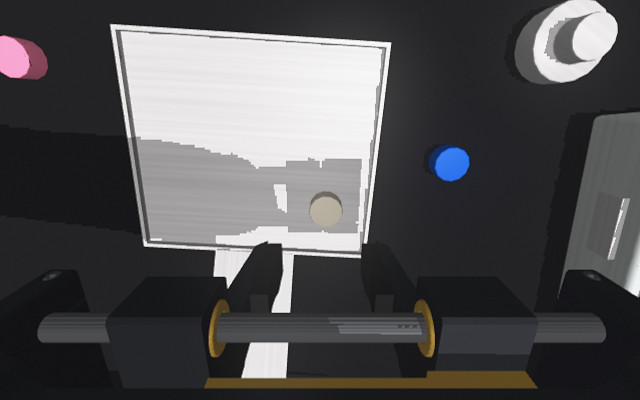

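View pics/s20.png

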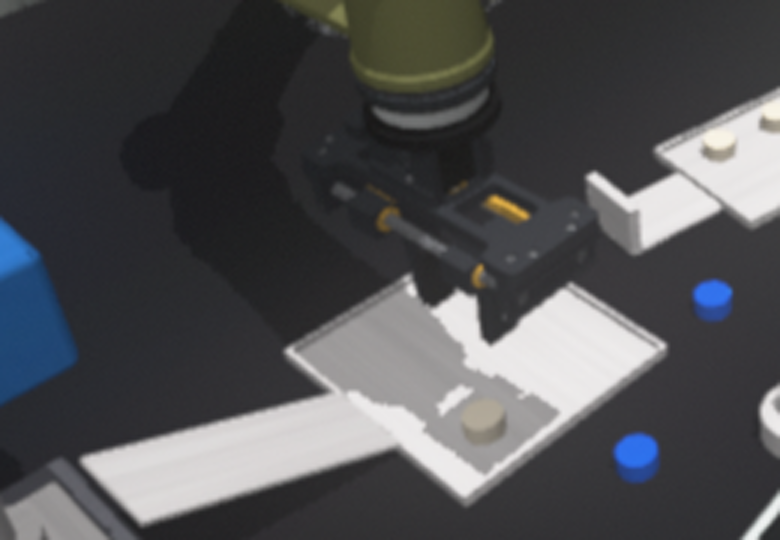

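send_rows(series=[{"delta_pos": [0.2,0.2,3],"turn": 0,"jaw": 0.5},{"delta_pos": [0.2,0.2,6],"turn": 0,"jaw": 0.5},{"delta_pos": [0.2,0.2,8],"turn": 0,"jaw": 0.5},{"delta_pos": [0.2,0.2,8],"turn": 0,"jaw": 0.5}])

```text
clock: 20.45
tool_pos: [0.5395, -0.3573, 0.0276]
eef_rot: [1.0, 0.005, -0.004, -0.002]
contact_force: [0.6, 1.7, 0.4]
opening: 0.501
```

```bash
python3 - <<'E'
from h import *
im=vision.snapshot("wrist");cv2.imwrite("pics/w21.png",im)
go(.542,-.359,.016,0)
E
```

```text
delta [0.11 0.11 1.4 ] turn 0.6 yaw 0.6 tcp [ 0.5409 -0.3579  0.03  ] q7 0.11 t 20.5
```

View pics/w21.png

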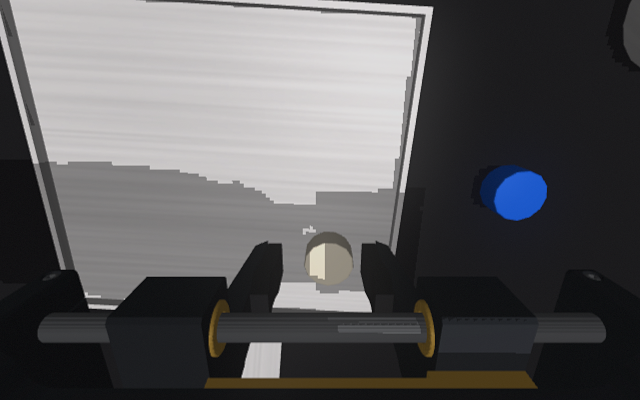

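send_rows(series=[{"delta_pos": [0.2,0.1,0.8],"turn": 0,"jaw": 0.5},{"delta_pos": [0.2,0.1,1.4],"turn": 0,"jaw": 0.5},{"delta_pos": [0.2,0.1,1.4],"turn": 0,"jaw": 0.5},{"delta_pos": [0.2,0.1,1.4],"turn": 0,"jaw": 0.9},{"delta_pos": [0.2,0.1,1.4],"turn": 0,"jaw": 0.9},{"delta_pos": [0.2,0.1,1.4],"turn": 0,"jaw": 0.9},{"delta_pos": [0.2,0.1,1.4],"turn": 0,"jaw": 0.9}])

```text
clock: 21.08
tool_pos: [0.5449, -0.36, 0.0187]
eef_rot: [1.0, 0.004, -0.0, 0.0]
contact_force: [-0.6, 0.1, 1.8]
opening: 0.309
```

send_rows(series=[{"delta_pos": [0,0,0],"turn": 0,"jaw": 0.9},{"delta_pos": [0,0,-2],"turn": 0,"jaw": 0.9},{"delta_pos": [0,0,-5],"turn": 0,"jaw": 0.9},{"delta_pos": [0,0,-8],"turn": 0,"jaw": 0.9},{"delta_pos": [0,0,-8],"turn": 0,"jaw": 0.9}])

```text
clock: 21.5
tool_pos: [0.5481, -0.3613, 0.1037]
eef_rot: [1.0, 0.004, 0.004, 0.002]
contact_force: [0.5, 0.5, -0.3]
opening: 0.306
```

```bash
python3 - <<'E'
from h import *
go(*tr(-.033,-.03),.1,80); print(r.get_state()["opening"])
E
```

```text
delta [ -2.58 -32.18   0.22] turn -79.5 yaw 0.5 tcp [ 0.5481 -0.3613  0.1037] q7 0.15 t 21.5
0.3063656149278419
```

send_rows(series=[{"delta_pos": [-2.6,-32.2,0],"turn": -79.5,"jaw": 0.9},{"delta_pos": [-2.6,-32.2,0],"turn": -79.5,"jaw": 0.9},{"delta_pos": [-2.6,-32.2,0],"turn": -79.5,"jaw": 0.9},{"delta_pos": [-2.6,-32.2,0],"turn": -79.5,"jaw": 0.9},{"delta_pos": [-2.6,-32.2,0],"turn": -79.5,"jaw": 0.9},{"delta_pos": [-2.6,-32.2,0],"turn": -79.5,"jaw": 0.9},{"delta_pos": [-2.6,-32.2,0],"turn": -79.5,"jaw": 0.9},{"delta_pos": [-2.6,-32.2,0],"turn": -79.5,"jaw": 0.9}])

```text
clock: 22.17
tool_pos: [0.5154, -0.0338, 0.0983]
eef_rot: [0.873, 0.487, 0.0, -0.001]
contact_force: [0.4, 0.6, 0.1]
opening: 0.309
```

```bash
python3 - <<'E'
from h import *
go(*tr(-.033,-.03),.1,80); print(r.get_state()["opening"])
E
```

```text
delta [-0.27  0.68 -0.17] turn -21.7 yaw 58.3 tcp [ 0.5154 -0.0338  0.0983] q7 0.25 t 22.1667
0.3085912726221767
```

send_rows(series=[{"delta_pos": [0,0.3,0],"turn": -21.7,"jaw": 0.9},{"delta_pos": [0,0.3,0],"turn": -21.7,"jaw": 0.9},{"delta_pos": [0,0.3,0],"turn": -21.7,"jaw": 0.9},{"delta_pos": [0,0.3,0],"turn": -21.7,"jaw": 0.9},{"delta_pos": [0,0.3,0],"turn": -21.7,"jaw": 0.9},{"delta_pos": [0,0.3,0],"turn": -21.7,"jaw": 0.9},{"delta_pos": [0,0.3,0],"turn": -21.7,"jaw": 0.9}])

```text
clock: 22.75
tool_pos: [0.5185, -0.0398, 0.0981]
eef_rot: [0.77, 0.638, -0.0, -0.0]
contact_force: [-0.4, -0.6, -0.2]
opening: 0.312
```

```bash
python3 - <<'E'
from h import *
for p in ((.4195,-.063),(.4475,.0831)):print(w2px("wrist",(*p,.009)))
im=vision.snapshot("wrist");cv2.imwrite("pics/w22.png",im)
go(*tr(-.033,-.03),.0185,80); print(r.get_state()["opening"])
E
```

```text
[262.66788993  85.98577685]
[472.08336847  86.69102987]
delta [0.03 0.14 7.96] turn -0.6 yaw 79.4 tcp [ 0.5185 -0.0398  0.0981] q7 0.54 t 22.8
0.3093600989117916
```

View pics/w22.png

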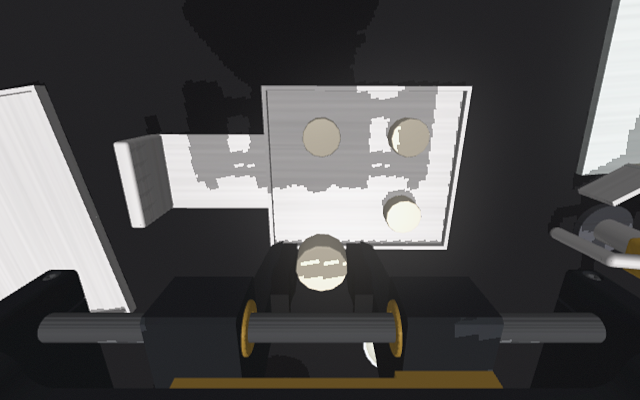

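send_rows(series=[{"delta_pos": [0,0,2.5],"turn": 0,"jaw": 0.9},{"delta_pos": [0,0,5],"turn": 0,"jaw": 0.9},{"delta_pos": [0,0,7.2],"turn": 0,"jaw": 0.9},{"delta_pos": [0,0,7.9],"turn": 0,"jaw": 0.9},{"delta_pos": [0,0,7.9],"turn": 0,"jaw": 0.9},{"delta_pos": [0,0,7.9],"turn": 0,"jaw": 0.9}])

```text
clock: 23.3
tool_pos: [0.5184, -0.0394, 0.0192]
eef_rot: [0.769, 0.639, -0.001, -0.0]
contact_force: [0.6, 1.6, -0.0]
opening: 0.309
```

send_rows(series=[{"delta_pos": [0,0,0],"turn": 0,"jaw": 0.58},{"delta_pos": [0,0,0],"turn": 0,"jaw": 0.58},{"delta_pos": [0,0,0],"turn": 0,"jaw": 0.58},{"delta_pos": [0,0,-2],"turn": 0,"jaw": 0.58},{"delta_pos": [0,0,-5],"turn": 0,"jaw": 0.5},{"delta_pos": [0,0,-8],"turn": 0,"jaw": 0.5},{"delta_pos": [0,0,-12],"turn": 0,"jaw": 0.5},{"delta_pos": [0,0,-12],"turn": 0,"jaw": 0.5}])

```text
clock: 23.97
tool_pos: [0.5218, -0.0388, 0.1451]
eef_rot: [0.769, 0.639, 0.004, 0.002]
contact_force: [0.8, 0.5, 0.1]
opening: 0.501
```

```bash
python3 - <<'E'
from h import *
im=vision.snapshot("wrist");im=vision.snapshot("wrist");cv2.imwrite("pics/w23.png",im)
t=vision.snapshot("top");cv2.imwrite("pics/t23.png",t)
print(pose()[1])
E
```

```text
[ 0.51847085 -0.04015219  0.13937928]
```

View pics/w23.png

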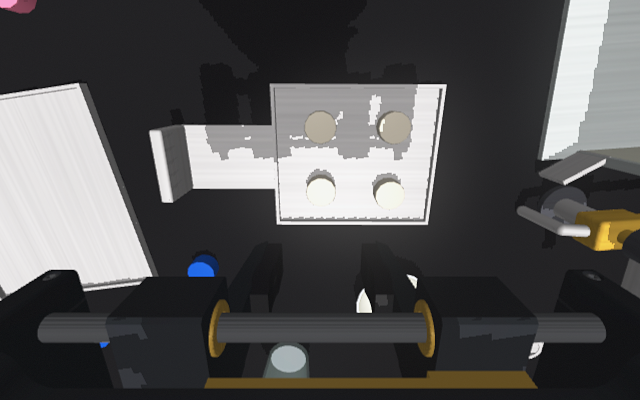

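View pics/t23.png

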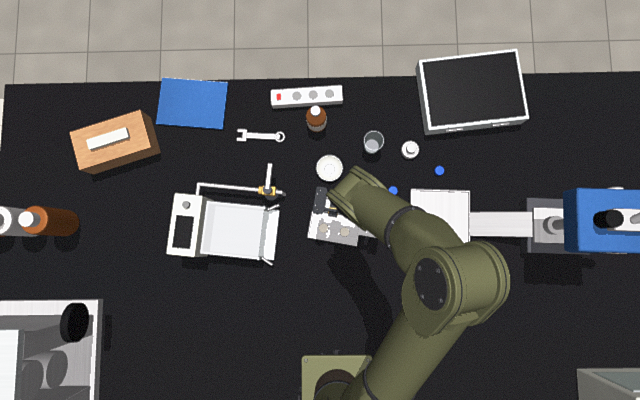

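```bash
python3 - <<'E'
from h import *
go(.46,.03,.22,-7)
E
```

```text
delta [ 5.82 -7.04 -8.06] turn 86.4 yaw 79.4 tcp [ 0.5185 -0.0402  0.1394] q7 0.61 t 24.1167
```

send_rows(series=[{"delta_pos": [5.8,-7,-8],"turn": 57,"jaw": 0.5},{"delta_pos": [5.8,-7,-8],"turn": 57,"jaw": 0.5},{"delta_pos": [5.8,-7,-8],"turn": 57,"jaw": 0.5},{"delta_pos": [5.8,-7,-8],"turn": 57,"jaw": 0.5},{"delta_pos": [5.8,-7,-8],"turn": 57,"jaw": 0.5},{"delta_pos": [5.8,-7,-8],"turn": 57,"jaw": 0.5},{"delta_pos": [5.8,-7,-8],"turn": 57,"jaw": 0.5},{"delta_pos": [5.8,-7,-8],"turn": 57,"jaw": 0.5}])

```text
clock: 24.78
tool_pos: [0.4595, 0.0298, 0.2179]
eef_rot: [0.981, 0.192, -0.002, 0.0]
contact_force: [-0.3, 0.5, -0.4]
opening: 0.498
```

send_rows(series=[{"delta_pos": [0,0,0],"turn": 29,"jaw": 0.5},{"delta_pos": [0,0,0],"turn": 29,"jaw": 0.5},{"delta_pos": [0,0,0],"turn": 29,"jaw": 0.5},{"delta_pos": [0,0,0],"turn": 29,"jaw": 0.5},{"delta_pos": [0,0,0],"turn": 29,"jaw": 0.5},{"delta_pos": [0,0,0],"turn": 29,"jaw": 0.5},{"delta_pos": [0,0,0],"turn": 29,"jaw": 0.5},{"delta_pos": [0,0,0],"turn": 29,"jaw": 0.5}])

```text
clock: 25.45
tool_pos: [0.4601, 0.0301, 0.2188]
eef_rot: [0.998, -0.056, -0.001, 0.0]
contact_force: [0.1, -0.1, -0.6]
opening: 0.5
```

```bash
python3 - <<'E'
from h import *
im=vision.snapshot("wrist")
P=vision.camera_params("wrist");im=vision.snapshot("wrist");cv2.imwrite("pics/w24.png",im);np.save("w24.npy",P,allow_pickle=True)
print(pose()[1],pose()[0]["qd"].round(3))
crop(im,120,0,520,240,2,"w24c.png")
E
```

```text
[0.46023848 0.03004811 0.21898276] [-0.    -0.003 -0.001 -0.002 -0.003  0.002 -0.003]
```

View pics/w24c.png

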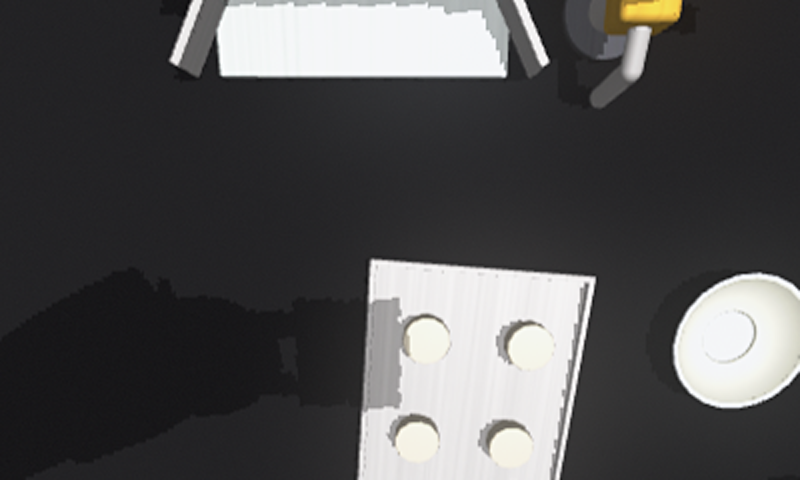

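```bash
python3 - <<'E'
from h import *
P=np.load("w24.npy",allow_pickle=True).item()
f=lambda x,y,z:px2w("wrist",120+x/2,y/2,z,P)
a,b=f(220,77,.006),f(507,78,.006); g1,g2=f(170,66,.036),f(549,66,.036)
t1,t2=f(370,260,.009),f(595,277,.009)
for n,p,q in(("floor",a,b),("guide",g1,g2),("nose",t1,t2)):
    d=q-p; print(n,p.round(4),q.round(4),((p+q)/2).round(4),np.linalg.norm(d).round(4),"yaw",np.degrees(np.arctan2(d[1],d[0])).round(2)+90)
print(f(220,77,0),tr(.075,0))
E
```

```text
floor [0.3806 0.1844 0.006 ] [0.5304 0.167  0.006 ] [0.4555 0.1757 0.006 ] 0.1508 yaw 83.36
guide [0.3656 0.1857 0.036 ] [0.5454 0.1653 0.036 ] [0.4555 0.1755 0.036 ] 0.181 yaw 83.54
nose [0.4469 0.0825 0.009 ] [0.5747 0.0585 0.009 ] [0.5108 0.0705 0.009 ] 0.13 yaw 79.34
[0.37905135 0.18561758 0.        ] [0.50902361 0.07186058]
```

```bash
sed -i 's/^TC=.*/TC=np.array([.4967,-.0027]); TT=79.6/' h.py; python3 - <<'E'
from h import *
print(tr(-.16,0)); go(*tr(-.16,0),.12,79.6)
E
```

```text
[ 0.46781694 -0.16007144]
delta [ 2.91 18.81  9.89] turn -86.1 yaw -6.5 tcp [0.4602 0.03   0.219 ] q7 -0.58 t 25.55
```

send_rows(series=[{"delta_pos": [2.9,18.8,9.9],"turn": -57,"jaw": 0.5},{"delta_pos": [2.9,18.8,9.9],"turn": -57,"jaw": 0.5},{"delta_pos": [2.9,18.8,9.9],"turn": -57,"jaw": 0.5},{"delta_pos": [2.9,18.8,9.9],"turn": -57,"jaw": 0.5},{"delta_pos": [2.9,18.8,9.9],"turn": -57,"jaw": 0.5},{"delta_pos": [2.9,18.8,9.9],"turn": -57,"jaw": 0.5},{"delta_pos": [2.9,18.8,9.9],"turn": -57,"jaw": 0.5},{"delta_pos": [2.9,18.8,9.9],"turn": -57,"jaw": 0.5}])

```text
clock: 26.22
tool_pos: [0.4673, -0.1614, 0.1194]
eef_rot: [0.904, 0.428, -0.001, -0.001]
contact_force: [0.0, 1.2, -0.1]
opening: 0.498
```

send_rows(series=[{"delta_pos": [0,0,0],"turn": -29.1,"jaw": 0.5},{"delta_pos": [0,0,0],"turn": -29.1,"jaw": 0.5},{"delta_pos": [0,0,0],"turn": -29.1,"jaw": 0.5},{"delta_pos": [0,0,0],"turn": -29.1,"jaw": 0.5},{"delta_pos": [0,0,0],"turn": -29.1,"jaw": 0.5},{"delta_pos": [0,0,0],"turn": -29.1,"jaw": 0.5},{"delta_pos": [0,0,0],"turn": -29.1,"jaw": 0.5},{"delta_pos": [0,0,0],"turn": -29.1,"jaw": 0.5}])

```text
clock: 26.88
tool_pos: [0.4678, -0.1599, 0.1202]
eef_rot: [0.769, 0.639, -0.0, -0.0]
contact_force: [0.5, 0.7, -0.0]
opening: 0.5
```

```bash
python3 - <<'E'
from h import *
print(w2px("wrist",(*tr(-.16,0),.045)), w2px("wrist",(*tr(-.16,.03),.045)), w2px("wrist",(*tr(-.16,-.03),.045)))
im=vision.snapshot("wrist");cv2.imwrite("pics/w25.png",im)
go(*tr(-.16,0),.02,79.6)
E
```

```text
[320.53504754 215.01828326] [320.39926857 177.07957969] [320.65965797 249.83632658]
delta [-1.000e-02  2.000e-02  1.002e+01] turn -0.1 yaw 79.5 tcp [ 0.4678 -0.1599  0.1202] q7 0.74 t 26.9333
```

View pics/w25.png

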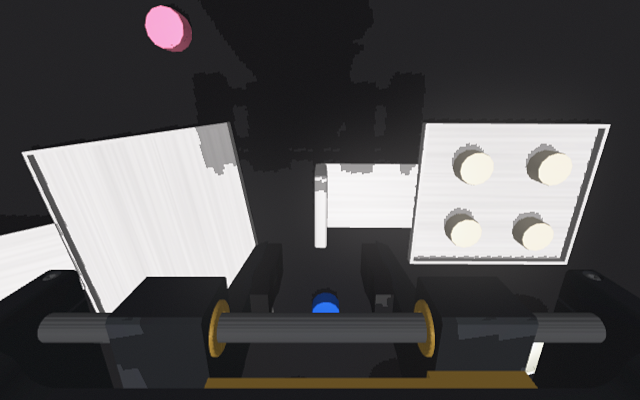

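send_rows(series=[{"delta_pos": [0,-0.3,3],"turn": 0,"jaw": 0.5},{"delta_pos": [0,-0.3,6],"turn": 0,"jaw": 0.5},{"delta_pos": [0,-0.3,9],"turn": 0,"jaw": 0.5},{"delta_pos": [0,-0.3,10],"turn": 0,"jaw": 0.5},{"delta_pos": [0,-0.3,10],"turn": 0,"jaw": 0.5},{"delta_pos": [0,-0.3,10],"turn": 0,"jaw": 0.5}], force=60)

```text
clock: 27.43
tool_pos: [0.4646, -0.159, 0.02]
eef_rot: [0.768, 0.64, -0.001, -0.001]
contact_force: [0.6, -0.2, 0.2]
opening: 0.498
```

```bash
python3 - <<'E'
from h import *
im=vision.snapshot("wrist");cv2.imwrite("pics/w26.png",im)
s,p,Q=pose();print(p,s["contact_force"])
E
```

```text
[ 0.46507469 -0.15915336  0.02068407] [-0.77179264 -0.33881591  0.15425268]
```

View pics/w26.png

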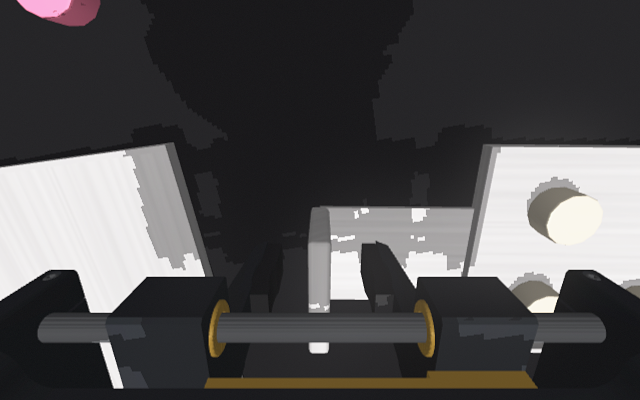

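Plate is between the fingers, centred. Close at 60 N.

send_rows(series=[{"delta_pos": [0,0,0],"turn": 0,"jaw": 1},{"delta_pos": [0,0,0],"turn": 0,"jaw": 1},{"delta_pos": [0,0,0],"turn": 0,"jaw": 1},{"delta_pos": [0,0,0],"turn": 0,"jaw": 1},{"delta_pos": [0,0,0],"turn": 0,"jaw": 1},{"delta_pos": [0,0,0],"turn": 0,"jaw": 1}], force=60)

```text
clock: 27.98
tool_pos: [0.4647, -0.1598, 0.0205]
eef_rot: [0.769, 0.64, -0.0, -0.0]
contact_force: [-0.4, 0.4, 2.8]
opening: 0.106
```

send_rows(series=[{"delta_pos": [0,0,-0.5],"turn": 0,"jaw": 1},{"delta_pos": [0,0,-1],"turn": 0,"jaw": 1},{"delta_pos": [0,0,-1.5],"turn": 0,"jaw": 1},{"delta_pos": [0,0,-1.8],"turn": 0,"jaw": 1},{"delta_pos": [0,0,-1.8],"turn": 0,"jaw": 1},{"delta_pos": [0,0,-1.8],"turn": 0,"jaw": 1}])

```text
clock: 28.48
tool_pos: [0.4646, -0.1595, 0.0383]
eef_rot: [0.768, 0.64, -0.0, -0.0]
contact_force: [0.4, -0.9, -4.2]
opening: 0.104
```

```bash
python3 - <<'E'
from h import *
im=vision.snapshot("wrist");cv2.imwrite("pics/w27.png",im)
s,p,Q=pose();print(p,s["contact_force"],s["moment"],s["opening"],Q.as_quat())
im=vision.snapshot("scene");crop(im,190,160,400,300,3.6,"s27.png")
E
```

```text
[ 0.46453274 -0.15945448  0.03814106] [-0.37378929  0.23191328 -4.65325459] [-0.61222622  0.2020422   0.0377847 ] 0.10994422212666252 [ 7.68373070e-01  6.40001842e-01 -4.99202184e-04 -4.67454076e-04]
```

View pics/s27.png

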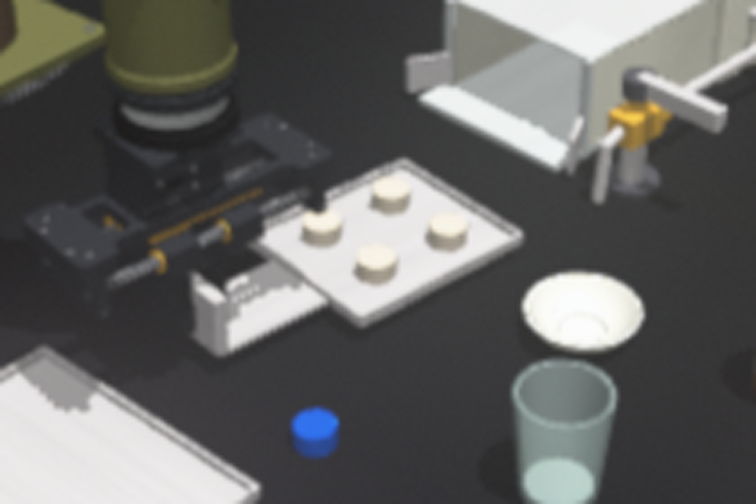

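View pics/w27.png

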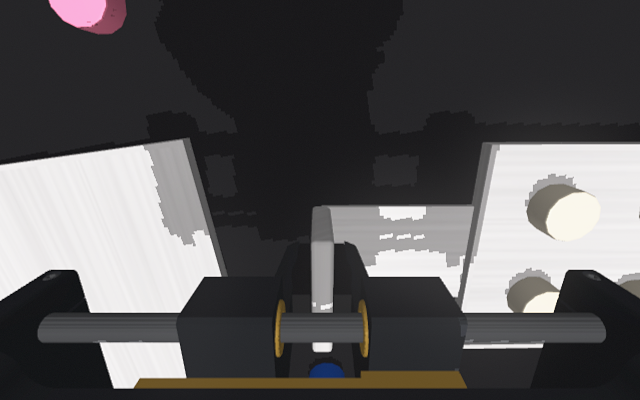

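send_rows(series=[{"delta_pos": [0.8,-0.6,0],"turn": -0.5,"jaw": 1},{"delta_pos": [1.8,-1.3,0],"turn": -1,"jaw": 1},{"delta_pos": [3,-2.1,0],"turn": -1.5,"jaw": 1},{"delta_pos": [4.2,-2.9,0],"turn": -2,"jaw": 1},{"delta_pos": [5.4,-3.8,0],"turn": -2.5,"jaw": 1},{"delta_pos": [6.6,-4.6,0],"turn": -3,"jaw": 1},{"delta_pos": [7.4,-5.2,0],"turn": -3.5,"jaw": 1},{"delta_pos": [7.9,-5.5,0],"turn": -3.9,"jaw": 1}])

```text
clock: 29.25
tool_pos: [0.4242, -0.0699, 0.0381]
eef_rot: [0.745, 0.667, -0.0, -0.001]
contact_force: [-0.6, -0.6, -4.3]
opening: 0.108
```

send_rows(series=[{"delta_pos": [0,0,0],"turn": 0,"jaw": 1},{"delta_pos": [0,0,0],"turn": 0,"jaw": 1},{"delta_pos": [0,0,0],"turn": 0,"jaw": 1}])

```text
clock: 29.5
tool_pos: [0.4252, -0.0724, 0.0381]
eef_rot: [0.747, 0.665, -0.001, -0.0]
contact_force: [0.1, 0.6, -4.8]
opening: 0.107
```

```bash
python3 - <<'E'
from h import *
P=vision.camera_params("wrist");np.save("w28.npy",P,allow_pickle=True)
im=vision.snapshot("wrist");cv2.imwrite("pics/w28.png",im)
s,p,Q=pose();print(p,s["contact_force"],s["moment"],s["opening"],Q.as_quat())
go(*p,83.45)
t=vision.snapshot("top");cv2.imwrite("pics/t28.png",t);crop(t,240,180,400,290,4.8,"t28c.png")
im=vision.snapshot("scene");crop(im,190,130,420,290,3.4,"s28.png")
E
```

```text
[ 0.42525954 -0.07253429  0.03813677] [-0.40054281 -0.22047805 -4.80595144] [-0.5502221   0.02970194  0.06073993] 0.10718857925405866 [ 7.46635695e-01  6.65232955e-01 -5.03958207e-04  3.12278429e-05]
delta [0. 0. 0.] turn -0.0 yaw 83.4 tcp [ 0.4253 -0.0725  0.0381] q7 -0.1 t 29.55
```

View pics/w28.png

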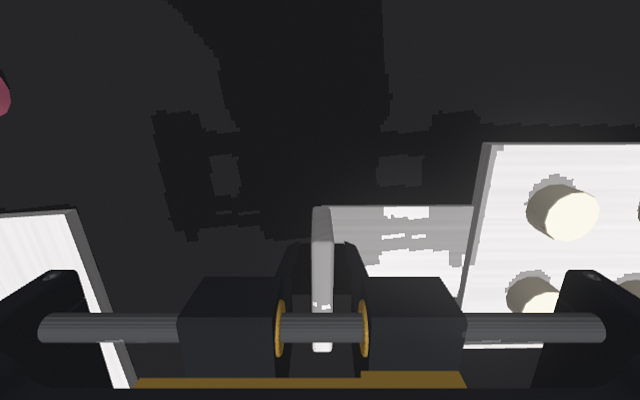

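View pics/t28c.png

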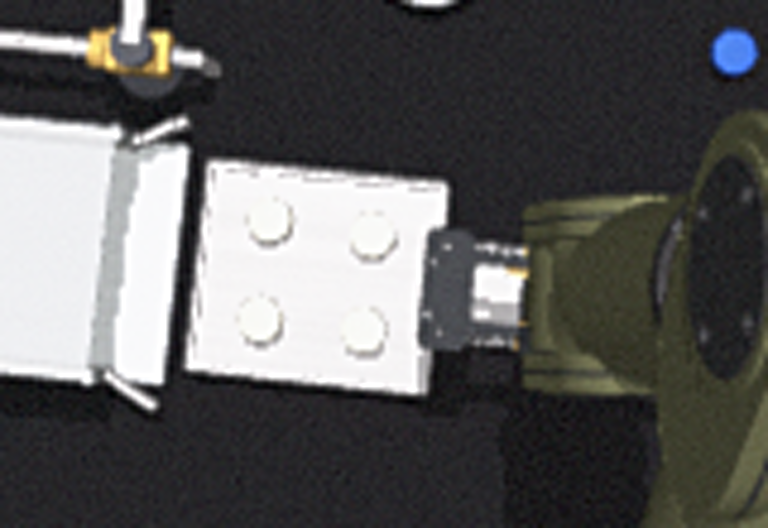

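View pics/s28.png

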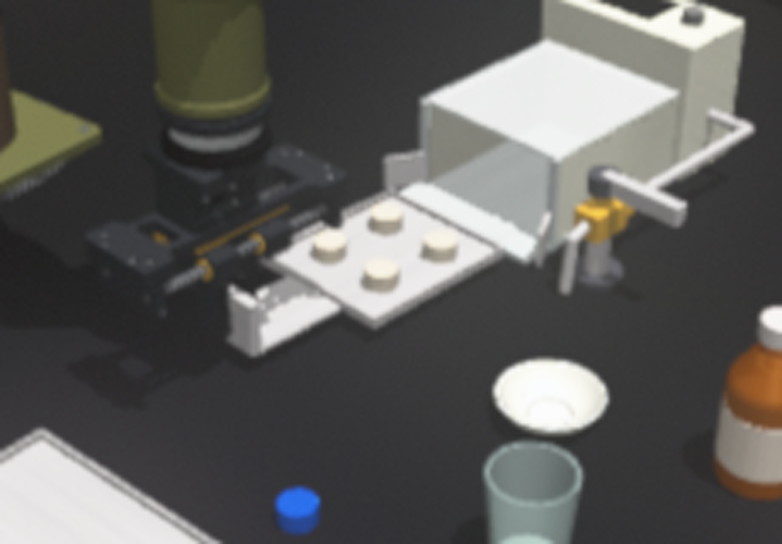

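```bash
python3 - <<'E'
from h import *
f=lambda x,y,z:px2w("top",240+x/4.8,180+y/4.8,z)
F=[f(188,147,.006),f(164,383,.006)]; N=[f(209,160,.027),f(187,371,.027)]; T=[f(447,183,.027),f(427,396,.027)]
m=lambda a:(a[0]+a[1])/2
th=np.radians(83.45); d=np.array([np.cos(th),np.sin(th)]); n=np.array([-d[1],d[0]])
O=m(F)[:2]+.115*d
for nm,a in(("F",F),("N",N),("T",T)):
    v=a[0]-a[1]; q=m(a)[:2]-O
    print(nm,a[0].round(4),a[1].round(4),"yaw",np.degrees(np.arctan2(v[1],v[0]))+90,"dryer x,y",q@d,q@n, np.linalg.norm(v))
v=m(N)-m(T);print("tray yaw",np.degrees(np.arctan2(v[1],v[0])),np.linalg.norm(v))
E
```

```text
F [0.5255 0.1663 0.006 ] [0.3777 0.1817 0.006 ] yaw 84.03769690715072 dryer x,y -0.115 -7.300398747539628e-18 0.14855530087009067
N [0.5153 0.1507 0.027 ] [0.3853 0.1648 0.027 ] yaw 83.8256668597437 dryer x,y -0.13124039153787653 -0.0005998249374812985 0.1307638019485479
T [0.4988 0.0029 0.027 ] [0.3682 0.0173 0.027 ] yaw 83.70553315642728 dryer x,y -0.27984239516862836 -0.0007206171419175072 0.13137155217061652
tray yaw 83.49657327504937 0.14860205272414856
```

send_rows(series=[{"delta_pos": [0.8,0,0],"turn": 0,"jaw": 1},{"delta_pos": [1.8,0,0.1],"turn": 0,"jaw": 1},{"delta_pos": [3,0,0.2],"turn": 0,"jaw": 1},{"delta_pos": [4.2,0,0.3],"turn": 0,"jaw": 1},{"delta_pos": [5.4,0,0.4],"turn": 0,"jaw": 1},{"delta_pos": [6.4,0,0.5],"turn": 0,"jaw": 1},{"delta_pos": [7.4,0,0.6],"turn": 0,"jaw": 1},{"delta_pos": [8,0,0.6],"turn": 0,"jaw": 1}])

```text
clock: 30.32
tool_pos: [0.4341, 0.0096, 0.0321]
eef_rot: [0.746, 0.666, 0.0, -0.001]
contact_force: [-0.2, -0.1, -5.3]
opening: 0.109
```

```bash
python3 - <<'E'
from h import *
s,p,Q=pose();print(p,s["contact_force"],s["moment"],s["opening"],Q.as_euler("xyz",True))
t=vision.snapshot("top");crop(t,220,170,380,290,4.8,"t29c.png")
im=vision.snapshot("scene");crop(im,230,110,460,270,3.4,"s29.png")
E
```

```text
[0.43409594 0.00955894 0.03207874] [-0.21166312 -0.09907396 -5.34845588] [-0.47414605  0.04752267  0.00238638] 0.10893056041601126 [-1.79924246e+02 -7.17917680e-02  8.35592557e+01]
```

View pics/t29c.png

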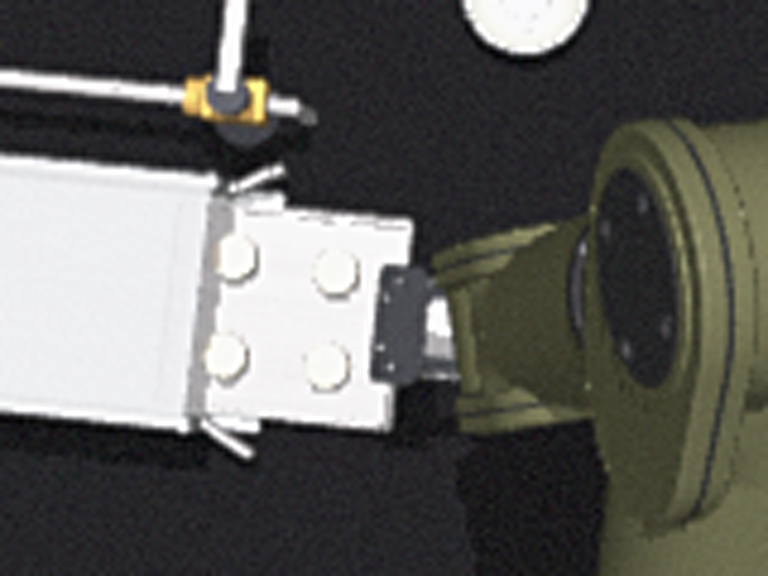

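View pics/s29.png

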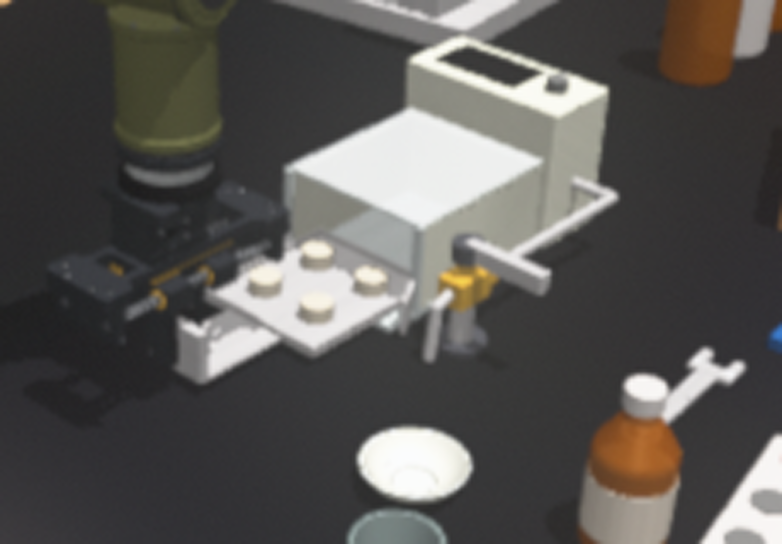

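send_rows(series=[{"delta_pos": [1,0,0],"turn": 0,"jaw": 1},{"delta_pos": [2.2,0,0],"turn": 0,"jaw": 1},{"delta_pos": [3.4,0,0],"turn": 0,"jaw": 1},{"delta_pos": [4.6,0,0],"turn": 0,"jaw": 1},{"delta_pos": [5.8,0,0],"turn": 0,"jaw": 1},{"delta_pos": [7,0,0],"turn": 0,"jaw": 1},{"delta_pos": [8,0,0],"turn": 0,"jaw": 1},{"delta_pos": [8.5,0,0],"turn": 0,"jaw": 1}])

```text
clock: 31.08
tool_pos: [0.4438, 0.0952, 0.0323]
eef_rot: [0.745, 0.667, 0.001, -0.001]
contact_force: [0.9, -0.2, -3.9]
opening: 0.108
```

send_rows(series=[{"delta_pos": [0,0,0],"turn": 0,"jaw": 1},{"delta_pos": [0,0,0.2],"turn": 0,"jaw": 1},{"delta_pos": [0,0,0.4],"turn": 0,"jaw": 1},{"delta_pos": [0,0,0.6],"turn": 0,"jaw": 1},{"delta_pos": [0,0,0.6],"turn": 0,"jaw": 1}])

```text
clock: 31.5
tool_pos: [0.4434, 0.0913, 0.0262]
eef_rot: [0.746, 0.665, -0.001, -0.0]
contact_force: [-0.0, -1.8, 3.7]
opening: 0.109
```

```bash
python3 - <<'E'
from h import *
s,p,Q=pose();print(p,s["contact_force"],s["moment"],s["opening"],Q.as_euler("xyz",True))
O=np.array([.4686,.2899]);th=np.radians(83.45); d=np.array([np.cos(th),np.sin(th)]); print("grip dryer x",(p[:2]-O)@d)
t=vision.snapshot("top");crop(t,200,170,360,290,4.8,"t30c.png")
im=vision.snapshot("scene");crop(im,230,110,460,270,3.4,"s30.png")
E
```

```text
[0.44344759 0.09131371 0.02616498] [-0.03878304 -1.7746456   3.71915627] [-0.31627861  0.07596817  0.00146539] 0.10926087035229459 [-1.79928080e+02  3.96867122e-02  8.34284306e+01]
grip dryer x -0.2001591945107966
```

View pics/t30c.png

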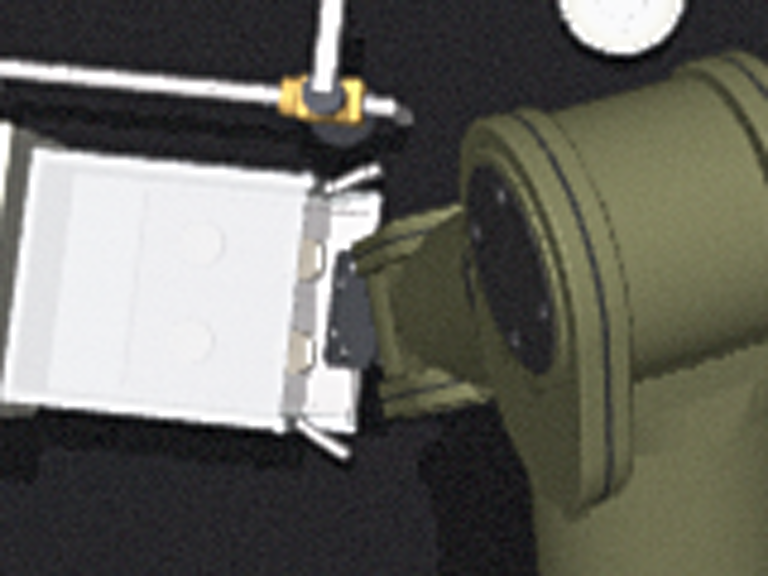

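View pics/s30.png

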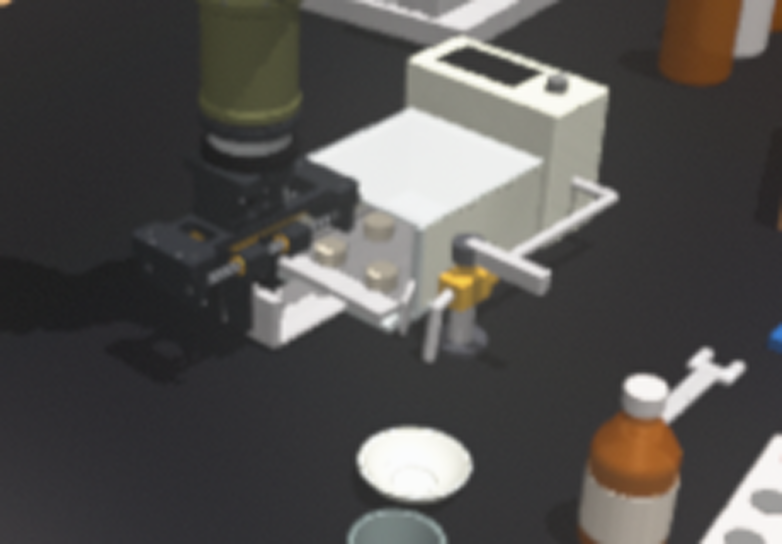

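send_rows(series=[{"delta_pos": [0,0,0],"turn": 0,"jaw": 0.6},{"delta_pos": [0,0,0],"turn": 0,"jaw": 0.6},{"delta_pos": [0,0,0],"turn": 0,"jaw": 0.6},{"delta_pos": [0,0,0],"turn": 0,"jaw": 0.6},{"delta_pos": [0,0,-3],"turn": 0,"jaw": 0.6},{"delta_pos": [-1,0,-7],"turn": 0,"jaw": 0.4},{"delta_pos": [-2,0,-10],"turn": 0,"jaw": 0.2},{"delta_pos": [-2,0,-12],"turn": 0,"jaw": 0}])

```text
clock: 32.27
tool_pos: [0.441, 0.0707, 0.1487]
eef_rot: [0.747, 0.665, -0.001, 0.0]
contact_force: [0.3, -0.6, 0.3]
opening: 0.602
```

```bash
python3 - <<'E'
from h import *
im=vision.snapshot("wrist");cv2.imwrite("pics/w31.png",im)
go(.4442,.0914,.14,-6.5)
E
```

```text
delta [ 1.93 -0.08  1.08] turn 89.9 yaw 83.4 tcp [0.4428 0.0721 0.1508] q7 0.26 t 32.3167
```

View pics/w31.png

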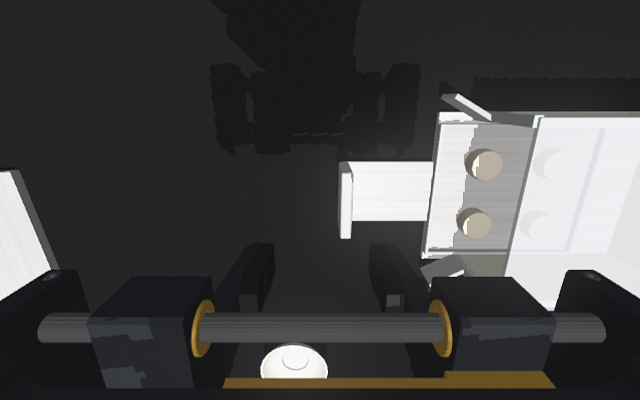

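send_rows(series=[{"delta_pos": [0,0,0],"turn": 57,"jaw": 0},{"delta_pos": [0,0,0],"turn": 57,"jaw": 0},{"delta_pos": [0,0,0],"turn": 57,"jaw": 0},{"delta_pos": [0,0,0],"turn": 57,"jaw": 0},{"delta_pos": [0,0,0],"turn": 57,"jaw": 0},{"delta_pos": [0,0,0],"turn": 57,"jaw": 0},{"delta_pos": [0,0,0],"turn": 57,"jaw": 0},{"delta_pos": [0,0,0],"turn": 57,"jaw": 0}])

```text
clock: 32.98
tool_pos: [0.4414, 0.0727, 0.1461]
eef_rot: [0.974, 0.226, -0.0, -0.0]
contact_force: [-0.1, 0.2, 1.3]
opening: 1.0
```

send_rows(series=[{"delta_pos": [0,0,0],"turn": 33,"jaw": 0},{"delta_pos": [0,0,0],"turn": 33,"jaw": 0},{"delta_pos": [0,0,0],"turn": 33,"jaw": 0},{"delta_pos": [0,0,0],"turn": 33,"jaw": 0},{"delta_pos": [0,0,0],"turn": 33,"jaw": 0},{"delta_pos": [0,0,0],"turn": 33,"jaw": 0},{"delta_pos": [0,0,0],"turn": 33,"jaw": 0},{"delta_pos": [0,0,0],"turn": 33,"jaw": 0}])

```text
clock: 33.65
tool_pos: [0.4413, 0.0725, 0.1461]
eef_rot: [0.998, -0.056, -0.001, -0.0]
contact_force: [-0.2, 0.1, 0.8]
opening: 0.999
```

```bash
python3 - <<'E'
from h import *
P=vision.camera_params("wrist");im=vision.snapshot("wrist");cv2.imwrite("pics/w32.png",im);np.save("w32.npy",P,allow_pickle=True)
go(.4442,.0914,.04,-6.5); print(r.get_state()["opening"])
E
```

```text
delta [ 0.08 -1.91 10.61] turn 0.1 yaw -6.4 tcp [0.4414 0.0724 0.1461] q7 -0.83 t 33.7
0.9988818149548221
```

View pics/w32.png

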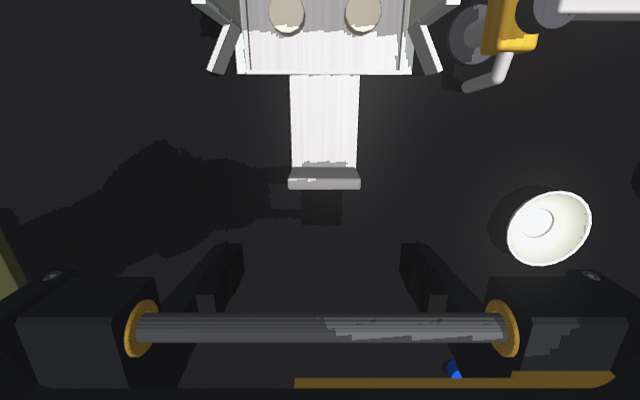

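```bash
python3 - <<'E'
from h import *
P=np.load("w32.npy",allow_pickle=True).item()
for u,v in((289,183),(360,183),(324.5,183)):print(px2w("wrist",u,v,.051,P).round(4))
go(*px2w("wrist",324.5,183,.051,P)[:2],.04,-6.5)
E
```

```text
[0.4175 0.0955 0.051 ]
[0.4746 0.0891 0.051 ]
[0.4461 0.0923 0.051 ]
delta [ 0.25 -2.03 10.61] turn 0.1 yaw -6.4 tcp [0.4414 0.0724 0.1461] q7 -0.83 t 33.7
```

send_rows(series=[{"delta_pos": [0.25,-2,2],"turn": 0,"jaw": 0},{"delta_pos": [0.25,-2,4.5],"turn": 0,"jaw": 0},{"delta_pos": [0.25,-2,7.5],"turn": 0,"jaw": 0},{"delta_pos": [0.25,-2,9.5],"turn": 0,"jaw": 0},{"delta_pos": [0.25,-2,10.6],"turn": 0,"jaw": 0},{"delta_pos": [0.25,-2,10.6],"turn": 0,"jaw": 0},{"delta_pos": [0.25,-2,10.6],"turn": 0,"jaw": 0}], force=25)

```text
clock: 34.28
tool_pos: [0.4457, 0.092, 0.0399]
eef_rot: [0.998, -0.056, -0.001, 0.0]
contact_force: [-0.1, -0.5, 0.1]
opening: 0.996
```

```bash
python3 - <<'E'
from h import *
im=vision.snapshot("wrist");cv2.imwrite("pics/w33.png",im)
s,p,Q=pose();print(p,s["contact_force"])
E
```

```text
[0.44613287 0.0919885  0.04048616] [ 0.08935194 -0.73549878  1.23196161]
```

View pics/w33.png

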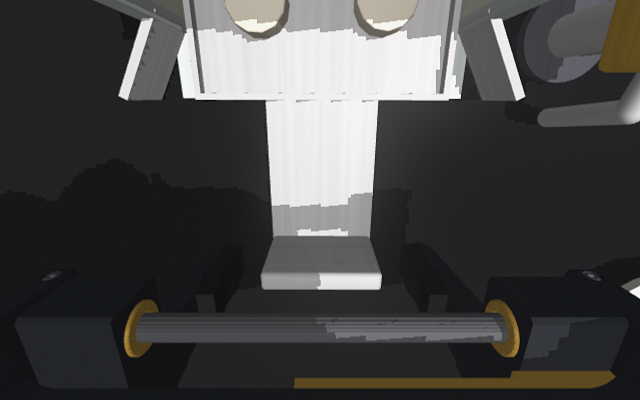

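Centred (plate cols 262–382, fingers about 237/405). Close, then push forward (tool −y) about 45 mm with force checks.

send_rows(series=[{"delta_pos": [0,0,0],"turn": 0,"jaw": 0.5},{"delta_pos": [0,0,0],"turn": 0,"jaw": 0.5},{"delta_pos": [0,0,0],"turn": 0,"jaw": 0.5},{"delta_pos": [0,0,0],"turn": 0,"jaw": 0.5},{"delta_pos": [0,-0.5,0],"turn": 0,"jaw": 0.5},{"delta_pos": [0,-1,0],"turn": 0,"jaw": 0.5},{"delta_pos": [0,-1.6,0],"turn": 0,"jaw": 0.5},{"delta_pos": [0,-2.2,0],"turn": 0,"jaw": 0.5}], force=25)

```text
clock: 35.0
tool_pos: [0.4481, 0.1117, 0.0406]
eef_rot: [0.998, -0.058, -0.001, 0.002]
contact_force: [-1.2, -6.3, 5.7]
opening: 0.677
```

send_rows(series=[{"delta_pos": [0,-0.5,0],"turn": 0,"jaw": 0.5},{"delta_pos": [0,-1,0],"turn": 0,"jaw": 0.5},{"delta_pos": [0,-1.5,0],"turn": 0,"jaw": 0.5},{"delta_pos": [0,-1.8,0],"turn": 0,"jaw": 0.5},{"delta_pos": [0,-1.8,0],"turn": 0,"jaw": 0.5}])

```text
clock: 35.42
tool_pos: [0.4503, 0.1305, 0.0407]
eef_rot: [0.998, -0.058, -0.001, 0.001]
contact_force: [-0.2, -4.0, 6.6]
opening: 0.676
```

```bash
python3 - <<'E'
from h import *
s,p,Q=pose();print(p,s["contact_force"],s["opening"])
O=np.array([.4686,.2899]);th=np.radians(83.45); d=np.array([np.cos(th),np.sin(th)]); print("grip dryer x",(p[:2]-O)@d)
E
```

```text
[0.45033721 0.13049442 0.04065823] [-0.23623139 -3.9822355   6.58184186] 0.676014125416989
grip dryer x -0.16044832684390287
```

Holding and sliding freely (~4 N friction). Push on in small steps to the stop.

send_rows(series=[{"delta_pos": [0,-0.3,0],"turn": 0,"jaw": 0.5},{"delta_pos": [0,-0.6,0],"turn": 0,"jaw": 0.5},{"delta_pos": [0,-0.9,0],"turn": 0,"jaw": 0.5},{"delta_pos": [0,-0.9,0],"turn": 0,"jaw": 0.5}])

```text
clock: 35.75
tool_pos: [0.4512, 0.1387, 0.0407]
eef_rot: [0.998, -0.058, -0.001, 0.002]
contact_force: [-0.1, -6.3, 7.4]
opening: 0.675
```

```bash
python3 - <<'E'
from h import *
s,p,Q=pose();print(p,s["contact_force"],s["opening"])
O=np.array([.4686,.2899]);th=np.radians(83.45); d=np.array([np.cos(th),np.sin(th)]); print("grip dryer x",(p[:2]-O)@d)
im=vision.snapshot("wrist");cv2.imwrite("pics/w34.png",im)
t=vision.snapshot("top");crop(t,200,170,360,290,4.8,"t34c.png")
E
```

```text
[0.4512     0.13866955 0.04066401] [-0.09026901 -6.30478624  7.3868086 ] 0.6751156708379875
grip dryer x -0.15222813942566027
```

View pics/w34.png

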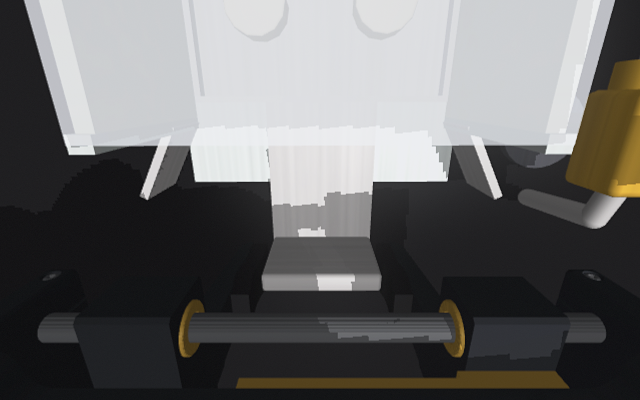

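View pics/t34c.png

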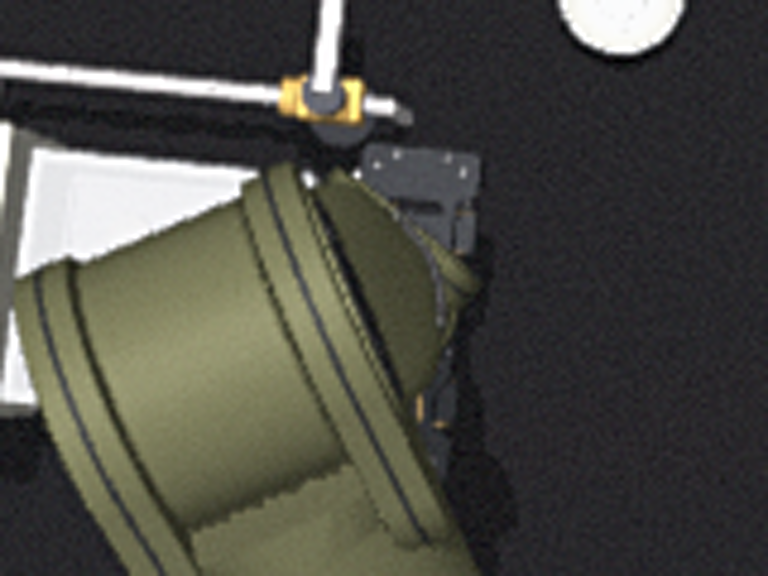

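send_rows(series=[{"delta_pos": [0,-0.2,0],"turn": 0,"jaw": 0.5},{"delta_pos": [0,-0.4,0],"turn": 0,"jaw": 0.5},{"delta_pos": [0,-0.4,0],"turn": 0,"jaw": 0.5}])

```text
clock: 36.1
tool_pos: [0.4512, 0.1388, 0.0406]
eef_rot: [0.998, -0.059, -0.002, 0.005]
contact_force: [0.1, -12.6, 7.2]
opening: 0.675
```

send_rows(series=[{"delta_pos": [0,-0.2,0],"turn": 0,"jaw": 0.5},{"delta_pos": [0,-0.4,0],"turn": 0,"jaw": 0.5},{"delta_pos": [0,-0.4,0],"turn": 0,"jaw": 0.5}])

```text
clock: 36.35
tool_pos: [0.4511, 0.139, 0.0406]
eef_rot: [0.998, -0.061, -0.003, 0.008]
contact_force: [0.3, -18.3, 7.8]
opening: 0.678
```

```bash
python3 - <<'E'
from h import *
s,p,Q=pose();print(p,s["contact_force"],s["opening"])
O=np.array([.4686,.2899]);th=np.radians(83.45); d=np.array([np.cos(th),np.sin(th)]); print("grip dryer x",(p[:2]-O)@d)
im=vision.snapshot("wrist");cv2.imwrite("pics/w35.png",im)
E
```

```text
[0.451126   0.13897745 0.04063365] [  0.29717313 -18.34693644   7.76968993] 0.67832816853414
grip dryer x -0.15193069871400552
```

View pics/w35.png

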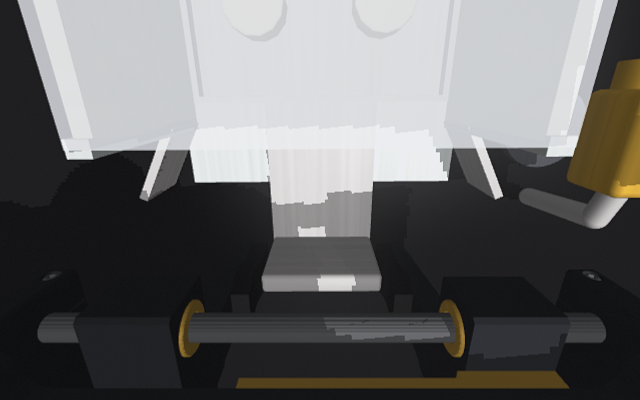

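send_rows(series=[{"delta_pos": [0,0.4,0],"turn": 0,"jaw": 0.5},{"delta_pos": [0,0.7,0],"turn": 0,"jaw": 0.5},{"delta_pos": [0,0.7,0],"turn": 0,"jaw": 0.2},{"delta_pos": [0,0.7,0],"turn": 0,"jaw": 0},{"delta_pos": [0,0.7,0],"turn": 0,"jaw": 0},{"delta_pos": [0,0.7,0],"turn": 0,"jaw": 0}])

```text
clock: 36.9
tool_pos: [0.4518, 0.1428, 0.0401]
eef_rot: [0.998, -0.056, -0.0, -0.001]
contact_force: [0.5, 0.5, 0.5]
opening: 0.955
```

send_rows(series=[{"delta_pos": [0,0,-3],"turn": 0,"jaw": 0},{"delta_pos": [0,0,-6],"turn": 0,"jaw": 0},{"delta_pos": [0,2,-9],"turn": 0,"jaw": 0},{"delta_pos": [0,6,-12],"turn": 0,"jaw": 0.2},{"delta_pos": [0,10,-15],"turn": 0,"jaw": 0.5},{"delta_pos": [0,10,-15],"turn": 0,"jaw": 0.5},{"delta_pos": [0,10,-15],"turn": 0,"jaw": 0.6},{"delta_pos": [0,10,-15],"turn": 0,"jaw": 0.6}])

```text
clock: 37.57
tool_pos: [0.4411, 0.0423, 0.1906]
eef_rot: [0.998, -0.058, 0.0, -0.001]
contact_force: [0.1, 0.8, -0.4]
opening: 0.643
```

```bash
python3 - <<'E'
from h import *
P=vision.camera_params("wrist");im=vision.snapshot("wrist");cv2.imwrite("pics/w36.png",im);np.save("w36.npy",P,allow_pickle=True)
s,p,Q=pose();print(p,s["opening"],s["contact_force"])
t=vision.snapshot("top");crop(t,160,150,320,270,4.8,"t36c.png");cv2.imwrite("pics/t36.png",t)
E
```

```text
[0.44085744 0.04336008 0.19003131] 0.6040785455830331 [-0.04136376  1.32902369 -0.489673  ]
```

View pics/w36.png

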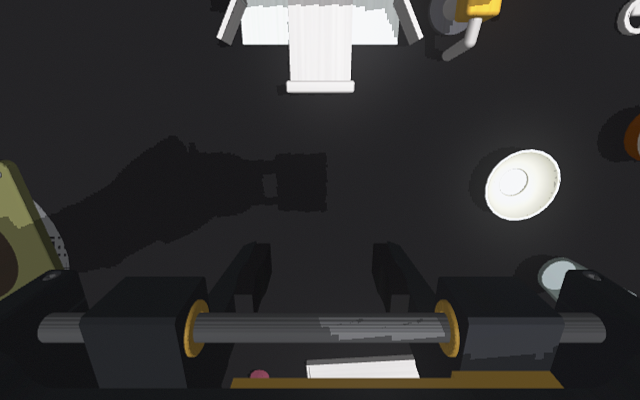

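View pics/t36c.png

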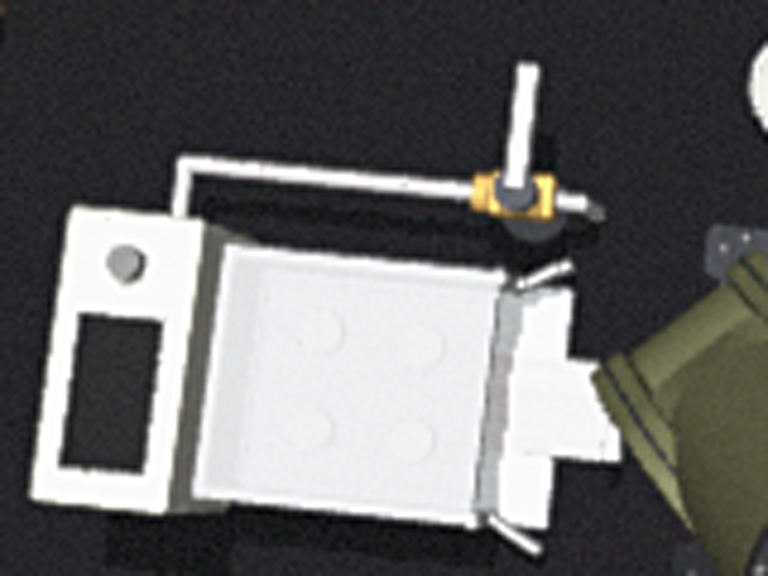

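```bash
python3 - <<'E'
from h import *
P=np.load("w36.npy",allow_pickle=True).item()
O=np.array([.4686,.2899]);th=np.radians(83.45); d=np.array([np.cos(th),np.sin(th)]);n=np.array([-d[1],d[0]])
for u,v in((287,85),(354,86)):
    q=px2w("wrist",u,v,.051,P)[:2]-O; print(q@d,q@n)
h=np.array([.583,.1925])
print("lever approach",h+.058*np.array([np.cos(np.radians(-6.5)),np.sin(np.radians(-6.5))]))
go(.6406,.186,.2,83.5)
E
```

```text
-0.15294944615310344 0.028739667394947228
-0.15382350356143587 -0.029523163373220536
lever approach [0.64062717 0.18593421]
delta [ 18.29 -16.35  -1.04] turn -89.9 yaw -6.4 tcp [0.4406 0.0439 0.1897] q7 -0.75 t 37.6667
```

send_rows(series=[{"delta_pos": [18.3,-16.4,-1],"turn": -57,"jaw": 0.6},{"delta_pos": [18.3,-16.4,-1],"turn": -57,"jaw": 0.6},{"delta_pos": [18.3,-16.4,-1],"turn": -57,"jaw": 0.6},{"delta_pos": [18.3,-16.4,-1],"turn": -57,"jaw": 0.6},{"delta_pos": [18.3,-16.4,-1],"turn": -57,"jaw": 0.6},{"delta_pos": [18.3,-16.4,-1],"turn": -57,"jaw": 0.6},{"delta_pos": [18.3,-16.4,-1],"turn": -57,"jaw": 0.6},{"delta_pos": [18.3,-16.4,-1],"turn": -57,"jaw": 0.6}])

```text
clock: 38.33
tool_pos: [0.6413, 0.1894, 0.1979]
eef_rot: [0.902, 0.431, -0.001, -0.002]
contact_force: [0.2, -0.2, -0.4]
opening: 0.399
```

send_rows(series=[{"delta_pos": [0,0,0],"turn": -33,"jaw": 0.6},{"delta_pos": [0,0,0],"turn": -33,"jaw": 0.6},{"delta_pos": [0,0,0],"turn": -33,"jaw": 0.6},{"delta_pos": [0,0,0],"turn": -33,"jaw": 0.6},{"delta_pos": [0,0,0],"turn": -33,"jaw": 0.6},{"delta_pos": [0,0,0],"turn": -33,"jaw": 0.6},{"delta_pos": [0,0,0],"turn": -33,"jaw": 0.6},{"delta_pos": [0,0,0],"turn": -33,"jaw": 0.6}])

```text
clock: 39.0
tool_pos: [0.6405, 0.1857, 0.1991]
eef_rot: [0.746, 0.666, -0.001, -0.001]
contact_force: [0.1, -0.1, -0.2]
opening: 0.399
```

```bash
python3 - <<'E'
from h import *
im=vision.snapshot("wrist");cv2.imwrite("pics/w37.png",im)
go(.6415,.186,.094,83.5)
print(w2px("wrist",(.5815,.194,.098)),w2px("wrist",(.656,.185,.098)))
E
```

```text
delta [ 0.07  0.1  10.54] turn -0.0 yaw 83.5 tcp [0.6406 0.1854 0.1994] q7 0.56 t 39.05
[322.94448857 131.89121167] [322.27898436 220.05409391]
```

View pics/w37.png

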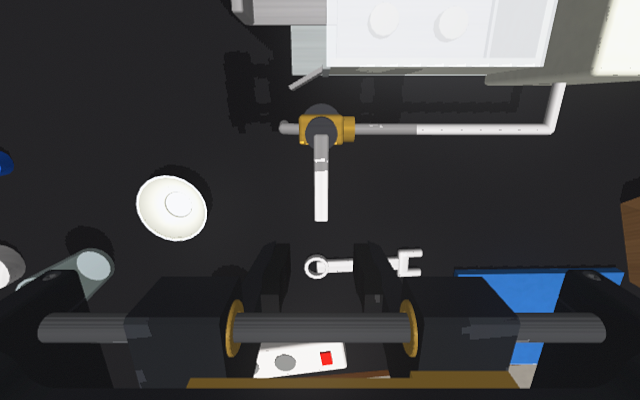

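send_rows(series=[{"delta_pos": [0,0.1,4],"turn": 0,"jaw": 0.6},{"delta_pos": [0,0.1,8],"turn": 0,"jaw": 0.6},{"delta_pos": [0,0.1,10.5],"turn": 0,"jaw": 0.6},{"delta_pos": [0,0.1,10.5],"turn": 0,"jaw": 0.6},{"delta_pos": [0,0.1,10.5],"turn": 0,"jaw": 0.6},{"delta_pos": [0,0.1,10.5],"turn": 0,"jaw": 0.74}])

```text
clock: 39.55
tool_pos: [0.6428, 0.1855, 0.0969]
eef_rot: [0.746, 0.666, 0.001, -0.0]
contact_force: [0.2, 0.8, 0.9]
opening: 0.344
```

```bash
python3 - <<'E'
from h import *
h=np.array([.583,.1925])
print(r.get_state()["contact_force"])
for a in (-15,-25,-35,-45,-52,-58):
    go(*(h+.058*np.array([np.cos(np.radians(a)),np.sin(np.radians(a))])),.094,a+90)
E
```

```text
[0.2158799  0.76530779 0.87044991]
delta [-0.84 -0.29  0.28] turn 8.5 yaw 83.5 tcp [0.6428 0.1855 0.0969] q7 0.48 t 39.55
delta [-1.83 -0.52  0.28] turn 18.5 yaw 83.5 tcp [0.6428 0.1855 0.0969] q7 0.48 t 39.55
delta [-2.75 -0.93  0.28] turn 28.5 yaw 83.5 tcp [0.6428 0.1855 0.0969] q7 0.48 t 39.55
delta [-3.6  -1.48  0.28] turn 38.5 yaw 83.5 tcp [0.6428 0.1855 0.0969] q7 0.48 t 39.55
delta [-4.12 -1.96  0.28] turn 45.5 yaw 83.5 tcp [0.6428 0.1855 0.0969] q7 0.48 t 39.55
delta [-4.53 -2.41  0.27] turn 51.5 yaw 83.5 tcp [0.6428 0.1855 0.0969] q7 0.48 t 39.55
```

send_rows(series=[{"delta_pos": [-0.6,-0.1,0],"turn": 5,"jaw": 0.74},{"delta_pos": [-1.2,-0.25,0],"turn": 11,"jaw": 0.74},{"delta_pos": [-1.8,-0.5,0],"turn": 18,"jaw": 0.74},{"delta_pos": [-2.4,-0.75,0],"turn": 25,"jaw": 0.74},{"delta_pos": [-3,-1.05,0],"turn": 32,"jaw": 0.74},{"delta_pos": [-3.6,-1.48,0],"turn": 38.5,"jaw": 0.74},{"delta_pos": [-4.1,-1.96,0],"turn": 45,"jaw": 0.74},{"delta_pos": [-4.5,-2.4,0],"turn": 51.5,"jaw": 0.74}])

```text
clock: 40.22
tool_pos: [0.6157, 0.1434, 0.0984]
eef_rot: [0.962, 0.272, 0.003, -0.001]
contact_force: [2.1, 0.7, -0.6]
opening: 0.259
```

```bash
python3 - <<'E'
from h import *
h=np.array([.583,.1925])
print(r.get_state()["contact_force"])
for a in (-65,-72,-79,-86,-93,-98,-102):
    go(*(h+.058*np.array([np.cos(np.radians(a)),np.sin(np.radians(a))])),.094,a+90)
E
```

```text
[ 2.13462377  0.73362294 -0.62475419]
delta [-0.88 -0.13  0.43] turn 6.6 yaw 31.6 tcp [0.6157 0.1434 0.0984] q7 -0.29 t 40.2167
delta [-1.58 -0.25  0.43] turn 13.6 yaw 31.6 tcp [0.6157 0.1434 0.0984] q7 -0.29 t 40.2167
delta [-2.25 -0.46  0.42] turn 20.6 yaw 31.6 tcp [0.6157 0.1434 0.0984] q7 -0.29 t 40.2167
delta [-2.9  -0.75  0.42] turn 27.6 yaw 31.6 tcp [0.6157 0.1434 0.0984] q7 -0.29 t 40.2167
delta [-3.51 -1.12  0.41] turn 34.6 yaw 31.6 tcp [0.6157 0.1434 0.0984] q7 -0.29 t 40.2167
delta [-3.91 -1.42  0.41] turn 39.6 yaw 31.6 tcp [0.6157 0.1434 0.0984] q7 -0.29 t 40.2167
delta [-4.21 -1.69  0.41] turn 43.6 yaw 31.6 tcp [0.6157 0.1434 0.0984] q7 -0.29 t 40.2167
```

send_rows(series=[{"delta_pos": [-0.8,-0.1,0.1],"turn": 6,"jaw": 0.74},{"delta_pos": [-1.5,-0.25,0.2],"turn": 13,"jaw": 0.74},{"delta_pos": [-2.2,-0.45,0.3],"turn": 20,"jaw": 0.74},{"delta_pos": [-2.9,-0.75,0.3],"turn": 27,"jaw": 0.74},{"delta_pos": [-3.5,-1.1,0.3],"turn": 34,"jaw": 0.74},{"delta_pos": [-3.9,-1.4,0.3],"turn": 38,"jaw": 0.74},{"delta_pos": [-4.2,-1.4,0.3],"turn": 38,"jaw": 0.74},{"delta_pos": [-4.2,-1.4,0.3],"turn": 38,"jaw": 0.74}])

```text
clock: 40.88
tool_pos: [0.5713, 0.1333, 0.0944]
eef_rot: [0.999, -0.051, 0.002, -0.001]
contact_force: [0.5, 0.3, 1.4]
opening: 0.26
```

```bash
python3 - <<'E'
from h import *
s,p,Q=pose();print(p,s["contact_force"])
im=vision.snapshot("wrist");cv2.imwrite("pics/w38.png",im)
go(*p,-6.5)
E
```

```text
[0.57130032 0.13330469 0.09436168] [0.53152968 0.32919727 1.39088367]
delta [-0.   -0.03 -0.05] turn 0.6 yaw -5.9 tcp [0.5713 0.133  0.0939] q7 -0.83 t 40.9333
```

View pics/w38.png

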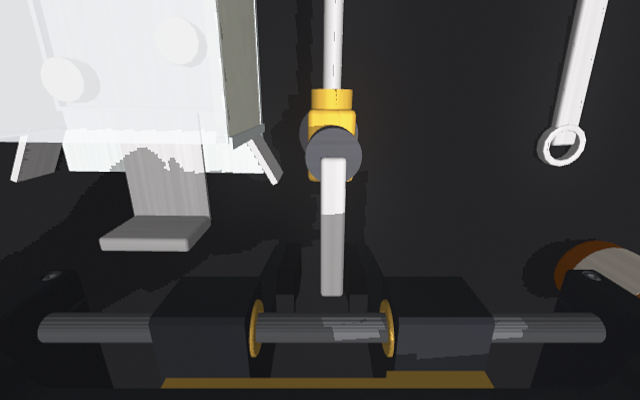

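send_rows(series=[{"delta_pos": [-0.4,0,0],"turn": 0.5,"jaw": 0.74},{"delta_pos": [-0.8,0,0],"turn": 0.5,"jaw": 0.74},{"delta_pos": [-1,0,0],"turn": 0.5,"jaw": 0.74},{"delta_pos": [-1,0,0],"turn": 0.5,"jaw": 0.74}])

```text
clock: 41.27
tool_pos: [0.5697, 0.1331, 0.0938]
eef_rot: [0.998, -0.058, 0.008, -0.003]
contact_force: [18.4, -1.1, -7.4]
opening: 0.262
```

```bash
python3 - <<'E'
from h import *
s,p,Q=pose();print(p,s["contact_force"])
im=vision.snapshot("wrist");cv2.imwrite("pics/w39.png",im);crop(im,230,0,430,310,2,"w39c.png")
E
```

```text
[0.56969413 0.13307911 0.09379507] [18.38765748 -1.05645234 -7.37350051]
```

View pics/w39c.png

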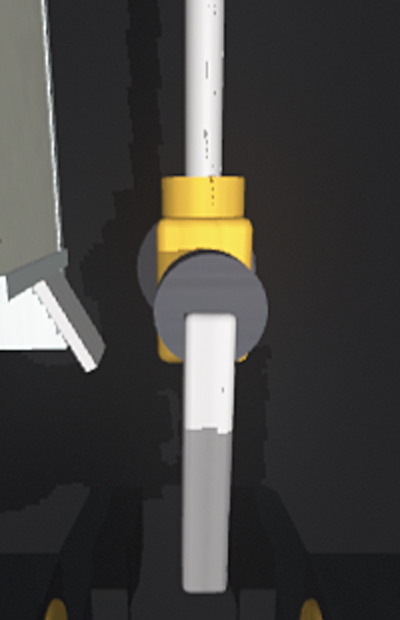

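At the open stop (18 N, lever in line with the pipe). Back off, rise clear.

send_rows(series=[{"delta_pos": [0.9,0,0],"turn": 0,"jaw": 0.74},{"delta_pos": [0.9,0,0],"turn": 0,"jaw": 0.74},{"delta_pos": [0.9,0,0],"turn": 0,"jaw": 0.7},{"delta_pos": [0.9,0,-3],"turn": 0,"jaw": 0.6},{"delta_pos": [0.9,0,-6],"turn": 0,"jaw": 0.6},{"delta_pos": [0.9,3,-10],"turn": 0,"jaw": 0.6},{"delta_pos": [0.9,7,-13],"turn": 0,"jaw": 0.6},{"delta_pos": [0.9,11,-15],"turn": 0,"jaw": 0.6}])

```text
clock: 41.98
tool_pos: [0.5574, 0.0406, 0.2345]
eef_rot: [0.999, -0.054, -0.0, -0.001]
contact_force: [0.7, 0.1, 0.2]
opening: 0.398
```

send_rows(series=[{"delta_pos": [0,2,0],"turn": 0,"jaw": 0.6},{"delta_pos": [0,2,0],"turn": 0,"jaw": 0.6},{"delta_pos": [0,2,0],"turn": 0,"jaw": 0.6},{"delta_pos": [0,2,0],"turn": 0,"jaw": 0.6},{"delta_pos": [0,2,0],"turn": 0,"jaw": 0.6},{"delta_pos": [0,2,0],"turn": 0,"jaw": 0.6}])

```text
clock: 42.48
tool_pos: [0.5557, 0.0212, 0.232]
eef_rot: [0.998, -0.055, -0.001, -0.0]
contact_force: [0.7, 0.0, 0.1]
opening: 0.403
```

```bash
python3 - <<'E'
from h import *
s,p,Q=pose();print(p,s["contact_force"])
P=vision.camera_params("wrist");im=vision.snapshot("wrist");cv2.imwrite("pics/w40.png",im)
a=px2w("wrist",0,0,.1,P)
t=vision.snapshot("top");cv2.imwrite("pics/t40.png",t);crop(t,150,150,330,280,4.4,"t40c.png")
E
```

```text
[0.55569734 0.02122125 0.23198299] [0.7192432  0.0250485  0.09603296]
```

View pics/t40c.png

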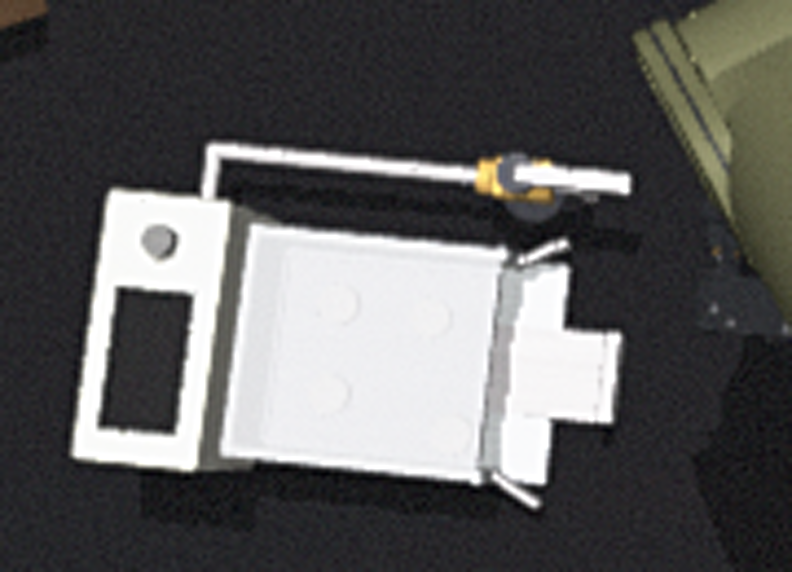

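View pics/w40.png

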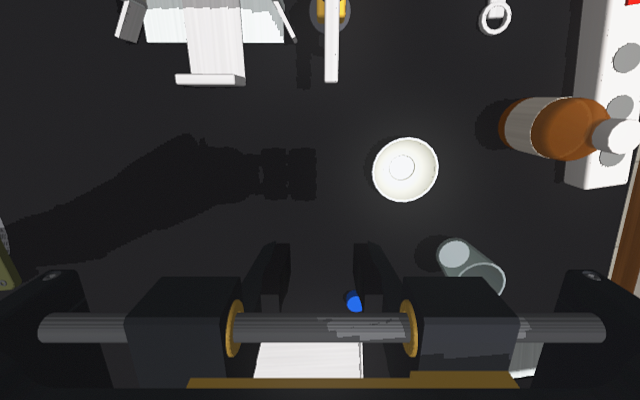

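View pics/t40.png

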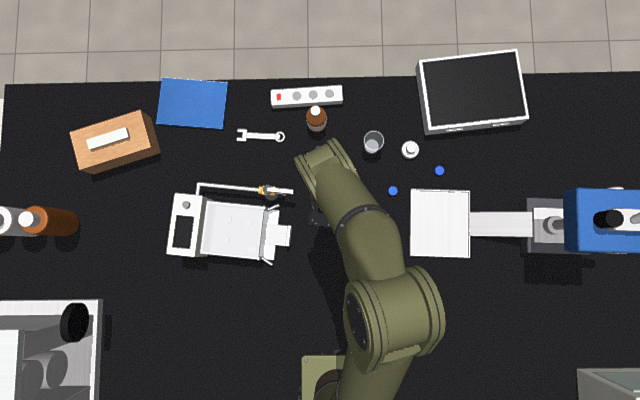

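```bash
python3 - <<'E'
from h import *
t=cv2.imread("pics/t40.png")
c=t[205:265,195:300]; c=cv2.resize(c,None,fx=7,fy=7,interpolation=cv2.INTER_CUBIC)
c=np.clip((c.astype(float)-190)*4.5,0,255).astype(np.uint8); cv2.imwrite("pics/t40e.png",c)
s=vision.snapshot("scene"); cv2.imwrite("pics/s40.png",s)
c=cv2.resize(s[110:220,290:420],None,fx=6,fy=6,interpolation=cv2.INTER_CUBIC); cv2.imwrite("pics/s40c.png",c)
E
```

```text
(no output)
```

View pics/t40e.png

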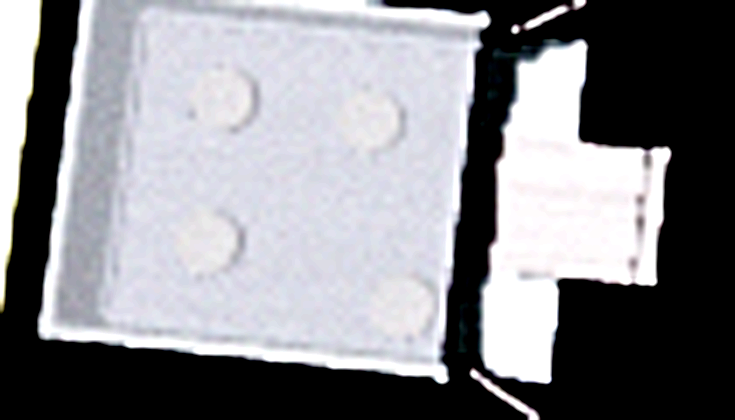

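View pics/s40c.png

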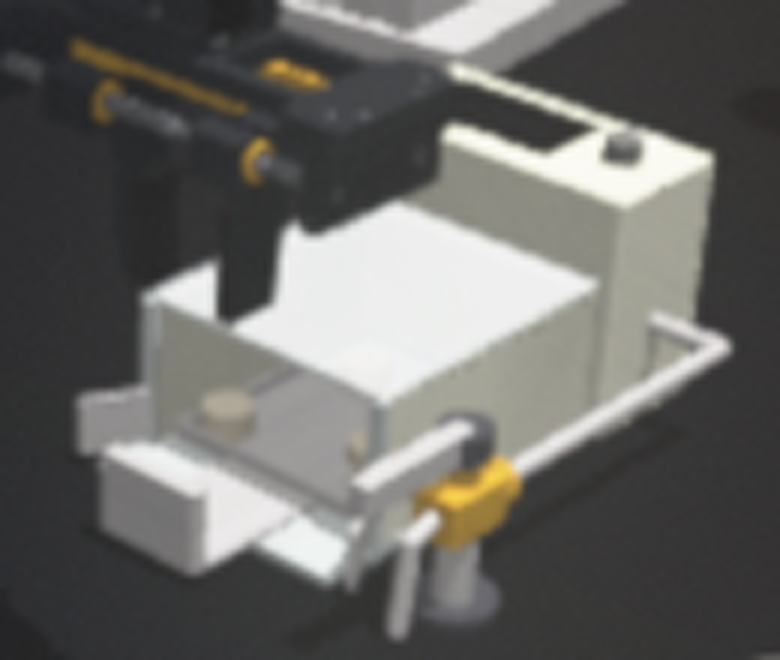

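```bash
python3 - <<'E'
from h import *
th=np.radians(83.45); d=np.array([np.cos(th),np.sin(th)]);n=np.array([-d[1],d[0]])
O=np.array([.4640,.2872]) # dryer origin in top-camera terms (avg of top measurements)
P=[(222,99),(372,120),(208,242),(402,306)]
for x,y in P:
    q=px2w("top",195+x/7,205+y/7,.025)[:2]-(O+.005*d); print("tray frame",(q@d).round(4),(q@n).round(4))
for x,y in((667,150),(655,284)):
    q=px2w("top",195+x/7,205+y/7,.051)[:2]-(O+.005*d); print("plate back corners",(q@d).round(4),(q@n).round(4))
im=vision.snapshot("wrist")
E
```

```text
tray frame 0.0334 -0.0325
tray frame -0.0318 -0.0299
tray frame 0.0317 0.0286
tray frame -0.054 0.0472
plate back corners -0.1614 -0.0288
plate back corners -0.1624 0.027
```

```bash
python3 - <<'E'
from h import *
f=lambda x,y:px2w("top",150+x/4.4,150+y/4.4,.098)
v=f(630,183)-f(516,174); a=np.degrees(np.arctan2(v[1],v[0])); print(a, "value rad", np.radians(83.45-90-a), np.linalg.norm(v))
w=cv2.imread("pics/w40.png"); P=vision.camera_params("wrist")
a1,b1=px2w("wrist",328,5,.098,P),px2w("wrist",331,80,.098,P); v=b1-a1;a=np.degrees(np.arctan2(v[1],v[0])); print(a,np.radians(83.45-90-a))
s,p,Q=pose();print(s["clock"],p,s["contact_force"],np.abs(s["qd"]).max())
E
```

```text
-95.4727448553837 value rad 1.5519946776372944 0.07419499565062879
-93.38486566293703 1.51555431134522
42.6833 [0.55606027 0.02006072 0.23225462] [-0.49976869 -0.17664917  0.22934266] 0.00460377243102471
```

The lever reads about 1.52–1.55 rad, the robot is clear and at rest. Hand in.

```bash
python3 - <<'E'
from h import *
print(order.finish_job())
E
```

```text
the job is handed in; nothing more can be done
None
```

I did all four steps in order and handed the job in at about 43 s of the 200 s. `finish_job` gave no verdict, so what follows rests on my own checks.

**What I did**
- **Valve shut:** I turned the purge lever until it pushed back against its stop at about 11 N.
- **Pucks:** I moved the four off-white pucks from the catch tray into the drying tray. I left the blue and pink look-alikes where they were.
- **Tray home:** I gripped the plate, lifted the tray about 18 mm over the step, and set it on the dryer floor. I then pushed it against the back stop, where it stopped moving and the force rose to 18 N.
- **Valve open:** I turned the lever to its open stop, again reaching about 18 N, then backed the arm clear.

**Last checks**
- **Lever:** it read 1.52 rad in the wrist view and 1.55 rad in the top view; the limit is 1.45.
- **Tray:** the grip plate measured about 1.5 mm past its expected home position, within calibration error, and square in the slot.
- **Pucks:** all four look flat inside the rim, and the catch tray is empty.
- **Other things:** nothing else on the bench appears to have moved, and the arm was still and touching nothing.

**What disagreed**
- **Moved puck:** after the lever was opened, one puck lay about 25 mm from where I had placed it. I think this was the announced random knock. It now measures about (-54, +47) mm in the tray frame, inside the ±66 and ±56 mm limits, so I left it there.
- **Cameras:** the top and wrist cameras differed by about 4–5 mm in x and 3–5 mm in y. I worked from wrist measurements, or an average of the two, for positions. The final alignment was checked within the top view alone.

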